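# Book in salvaged can motors at the repair cafe

## Robot

A 6-joint arm with a two-finger parallel gripper is mounted at the origin on the work surface. World frame = base frame: x ahead of the robot, y to its left, z up, the work surface at z = 0. Lengths are in m, angles in rad, forces in N, time in s.
With the tool pointing down it reaches from about 0.3 to 0.75 m from the base axis. Payload 8.5 kg.
Tool frame: the origin (TCP) lies midway between the tips of the shut fingers; the grasp point (between the pads) lies 19 mm behind it; z points along the fingers, y is the direction in which the jaws open and shut (so a half turn about z gives the same grasp; the last joint's range is limited). The gripper opens to 88 mm and grips with 3 to 60 N. Pads are 18 mm wide; open, the fingers measure 123 mm over their backs; the gripper's body (75 mm by 187 mm) begins 45 mm behind the grasp point.
Start: joints at [0.918, 0.381, 1.297, -0, 1.464, -0.215], TCP at [0.233, 0.498, 0.239] pointing down, gripper open.
Joint ranges: [-3.11, 3.11], [-0.89, 2.33], [0.22, 2.48], [-1.42, 4.56], [0.17, 2.85], [-2.88, 2.88]. Speed limits (rad/s): [2.39, 2.39, 3.14, 3.14, 3.14, 3.14].

## Interface

Orientations are given as a unit quaternion [x, y, z, w].
In Python, from workcell import ctrl gives the robot as it stands. The module is installed in compiled form; this text tells all that it offers.
- The arm moves only by the tool play_rows, never from a script. Its argument "steps" is a list of rows, each an object with "hand": the opening, from -1 (shut) to 1 (fully open), so that 0 is half open; "delta_pos": the shift along the tool's x, y, z in cm, a list of three; "delta_rot": the turn, a rotation vector about the tool's x, y, z in rad, a list of three. In form: [{"hand": hand, "delta_pos": [x, y, z], "delta_rot": [ax, ay, az]}, ...]. A call has 1 to 12 rows; each row is the pose to reach, as a shift and turn from the pose commanded when the call began, along the tool's axes at that moment; what a row does not reach only later rows make up. A row lasts 1/12 s, in which the tool goes at most 41.7 mm and 7.16 degrees, less where a joint would pass 70% of its speed; a pose out of reach is approached as far as the arm can. A call with a gripper value outside its range is refused whole. The fingers move at their own pace and stop on an object; "squeeze" is the grip in N (left out, the last holds). Time passes only in rows, so rows that repeat a pose let the fingers close. It gives the time, the measured TCP pose, the force and the opening at its end, in the units of the state.
- ctrl.state(): the state, without advancing time (a new reading comes with each control period).
- ctrl.get_image(name): name is "scene" or "top" or "wrist"; returns a dict with "frame" (384x512x3 uint8, blue, green, red), "vertical_fov" (degrees; the focal length in pixels is half the picture's height over the tangent of half this angle, whatever the lens; pixels are square), "cx", "cy" (the principal point, pixels), "R" (3x3) and "t" (3): a world point X has camera coordinates R X + t; the wrist camera has in their place "tool_from_camera" (4x4, takes a point from camera to tool coordinates, whose origin is the TCP and whose axes are the flange's). Camera axes: x right, y down, z forward; pixel columns grow to the right and rows downward; lengths in m; the calibration is good to about 2 mm. A picture is of the moment at which its call begins: read the wrist's pose just before it. There is no depth.
- ctrl.job_done(): hands the job in, once; it reports no verdict.
The state is a dict: "clock": time; "joints": joint angles; "qd": joint speeds; "effort": joint torques, N m; "tcp_pos": TCP position; "eef_rot": TCP orientation; "contact_force": force on the tool from outside, world axes, zero at the start; "wrist_torque": the same for the moment, N m; "width": finger opening in m.
Only numpy, scipy, OpenCV 4.12 (cv2) and the standard library are available. Lean on these libraries where they do the work, as an engineer would, in place of code of your own. Each camera call takes 0.05 s, during which the arm holds its last target.

## Task

Book in the salvaged can motors: slide the grey carrier plate home against both stops of the reading station, then stand every motor upright and fully on the plate with its labelled side squarely facing the reader block. Once all are on, pick up the hand scanner, point it level and straight at the middle of the job card from roughly 5 to 10 cm, hold it steady there for two seconds and lay it back flat on its rubber mat. The plate must still be home and the motors still facing the reader at the end; leave the other things on the bench where they are.

Things in the scene. Friction and masses are not known exactly. Their poses are not given: they have to be found in the camera images.
- station: fixed reading station. Origin: on the bench where the plate's middle lies when home. Station +x points from there to the reader. Dark steel back stop, 16 mm high, 280 long, inner face at x=60 mm; end stop, 16 mm high, inner face at y=+130 mm; black reader block 55 mm high, 240 wide, from x=90 (dark window) to x=140 mm
- reader_window (a point): middle of the reader block's window, 90 mm along station +x, 36 mm above the bench
- plate: carrier plate: loose flat grey plastic, 120 mm (x) by 260 mm (y), 12 mm thick, about 0.45 kg, slides on the bench. Origin: centre of underside; axes match the station's when home. It starts 2 to 5 cm short of both stops (to station -x and -y), a little askew
- can1: small can motor: plain steel can standing upright, 56 mm diameter, 45 mm tall, 0.28 kg, black top. Origin: centre of underside, z up. Its +x side carries a white bar-code label (about 80 degrees wide); the label's 12 mm white tail runs over the top edge to the middle of the top, so from above the strip points to the labelled side. 2 or 3 motors, all alike; an absent one reads None
- can2: small can motor: plain steel can standing upright, 56 mm diameter, 45 mm tall, 0.28 kg, black top. Origin: centre of underside, z up. Its +x side carries a white bar-code label (about 80 degrees wide); the label's 12 mm white tail runs over the top edge to the middle of the top, so from above the strip points to the labelled side. 2 or 3 motors, all alike; an absent one reads None
- can3: small can motor: plain steel can standing upright, 56 mm diameter, 45 mm tall, 0.28 kg, black top. Origin: centre of underside, z up. Its +x side carries a white bar-code label (about 80 degrees wide); the label's 12 mm white tail runs over the top edge to the middle of the top, so from above the strip points to the labelled side. 2 or 3 motors, all alike; an absent one reads None
- scanner: hand scanner, 0.15 kg, lying flat, looks along its +x. Grey grip 32 mm wide, 28 high, x=-80 to 34 mm; black head 50 mm wide, 32 high, x=34 to 80 mm, window at its +x end. Origin on the underside, 80 mm behind the nose; it balances about 10 mm ahead of it, where the grip can be pinched from above
- scanner_nose (a point): middle of the scanner's window: 80 mm ahead of the scanner's origin and 18 mm above its underside
- mat: black rubber mat, 200 mm (x) by 90 mm (y), 3 mm thick, fixed to the bench, where the hand scanner lives; origin at the centre of its underside, x along its length. The scanner starts on it with its x along the mat's x
- card_stand: fixed job-card stand: black foot 90 by 90 mm, 12 mm high, holding a white bar-coded card 74 mm square that leans back 0.4 rad. The card's front looks along the stand's -x (and somewhat up). Origin at the centre of the foot's underside; top of the card about 125 mm above the bench
- job_card (a point): middle of the front of the card, above the stand's origin, 85 mm above the bench
- screwdriver: bystander, not part of the job: red-handled screwdriver lying at the right, near the robot
- screw_jar: bystander, not part of the job: squat clear jar, 56 mm across, 60 mm high, beyond the motors at the right
- mug: bystander, not part of the job: white mug, 76 mm across, 85 mm high, beyond the motors
- drive_wheel: bystander, not part of the job: white plastic drive wheel, 84 mm across, 24 mm high, beyond the station
- cover: bystander, not part of the job: white plastic cover, 90 x 55 x 26 mm, near the robot at the right
- wrench: bystander, not part of the job: steel wrench lying at the left, near the robot
There are look-alikes about, which are no part of the job. Leave any blue or red look-alike of the can3 alone.

How it is judged:
By the outcome, as a careful person would: the job done as asked, in the order asked, and still so for the second after the job is handed in, with the robot touching nothing.
Of can1, can2, can3 only 2 to 3 are there at a start; the rules pass over those that are not, and their reading is None.
At some moment in a run one of can1, can2, can3 may be knocked a few centimetres aside while the robot is not near it.
Once in a run the grip may slacken for a moment while it holds something.
It also fails if it takes over 184 s, if anything falls off the work surface, if the arm or the gripper's body presses on something with over 40 N, if the wrist force passes 120 N, or if a joint passes its speed limit or range.

## Working session

There is one attempt and no reset: what is moved stays moved. The work goes in short steps, Python scripts to look and compute and a tool call to move; the robot and the scene stay as the last step left them, time stands still between calls to the robot, and variables do not carry over. Pictures are saved under pics/ and viewed, and the job is handed in when it is done.

Besides the shell and the picture viewer there is one more tool, called after ">>>" as a command line: name --argument value ..., lists and objects as JSON in quotes. play_rows: Moves the arm, as the interface text tells. Its arguments: {"type":"object","properties":{"steps":{"type":"array","items":{"type":"object","properties":{"hand":{"type":"number"},"delta_pos":{"type":"array","items":{"type":"number"}},"delta_rot":{"type":"array","items":{"type":"number"}}}}},"squeeze":{"type":"number"}},"required":["steps"]}

```bash
ls; mkdir -p pics
cat > h.py <<'E'
import numpy as np, cv2
from scipy.spatial.transform import Rotation as Rn
from workcell import ctrl
def cam(n):
    s=ctrl.state(); d=ctrl.get_image(n)
    f=d["frame"]; H=f.shape[0]; fl=H/2/np.tan(np.radians(d["vertical_fov"])/2)
    if n=="wrist":
        T=np.array(d["tool_from_camera"]); Rt=Rn.from_quat(s["eef_rot"]).as_matrix()
        Rc=Rt@T[:3,:3]; c=Rt@T[:3,3]+np.array(s["tcp_pos"])
        R=Rc.T; t=-R@c
    else: R=np.array(d["R"]); t=np.array(d["t"])
    return dict(f=f,fl=fl,cx=d["cx"],cy=d["cy"],R=R,t=t)
def ray(c,u,v,z=0.):
    d=c["R"].T@np.array([(u-c["cx"])/c["fl"],(v-c["cy"])/c["fl"],1]); o=-c["R"].T@c["t"]
    return o+d*(z-o[2])/d[2]
def proj(c,X):
    p=c["R"]@np.array(X,float)+c["t"]; return c["fl"]*p[0]/p[2]+c["cx"],c["fl"]*p[1]/p[2]+c["cy"]
def save(c,name,k=1.5):
    f=c["f"]; cv2.imwrite("pics/"+name+".png",cv2.resize(f,None,fx=k,fy=k,interpolation=cv2.INTER_CUBIC))
    import pickle; pickle.dump(c,open("pics/"+name+".pkl","wb"))
def load(name):
    import pickle; return pickle.load(open("pics/"+name+".pkl","rb"))
E
python3 - <<'E'
from h import *
for n in ("scene","top","wrist"):
    c=cam(n); save(c,n+"0"); print(n,c["f"].shape,c["fl"],c["cx"],c["cy"],-c["R"].T@c["t"],c["R"].round(2).tolist())
s=ctrl.state();print(s)
E
```

```text
pics
scene (384, 512, 3) 378.8821327277967 251.9837188027413 191.31343672600872 [1.22762328 0.14799599 0.87620429] [[-0.3, 0.95, 0.02], [0.7, 0.23, -0.68], [-0.65, -0.19, -0.73]]
top (384, 512, 3) 428.3662777257259 249.22820921744375 182.8387008738164 [ 0.3199847  -0.04947769  1.51495919] [[0.02, -1.0, 0.02], [-0.99, -0.02, -0.14], [0.14, -0.02, -0.99]]
wrist (384, 512, 3) 288.48758712078205 260.91659636861783 191.57496459353317 [0.1645712  0.52952646 0.38395285] [[0.42, 0.91, -0.0], [0.87, -0.4, 0.29], [0.26, -0.12, -0.96]]
{'clock': 0.15, 'joints': array([ 9.17691579e-01,  3.81085177e-01,  1.29801761e+00, -2.73231420e-05,
        1.46360174e+00, -2.15318878e-01]), 'qd': array([-0.0003019 , -0.0031206 , -0.00154861, -0.00273791, -0.00178018,
       -0.00094512]), 'effort': array([ 2.30541125e-03, -4.38082802e+01, -2.24616104e+01,  7.13204197e-02,
        3.43264779e-02, -1.06515402e-04]), 'tcp_pos': array([0.23305545, 0.49795693, 0.2382793 ]), 'eef_rot': array([ 2.17147640e-01,  9.76138614e-01, -5.10060809e-04, -2.21558109e-04]), 'contact_force': array([-0.89480517,  0.22115674, -0.41407099]), 'wrist_torque': array([-0.03850401,  0.00449432,  0.03023703]), 'width': 0.08797987591130345}
```

View pics/top0.png

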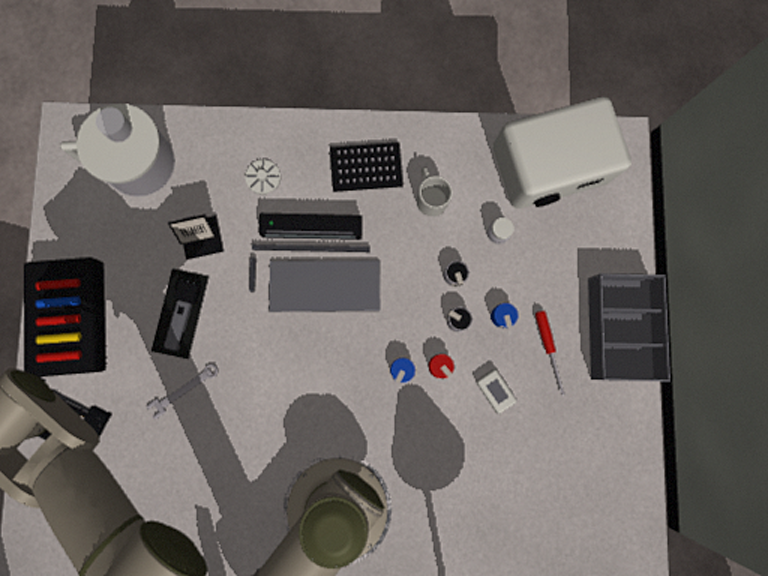

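View pics/scene0.png

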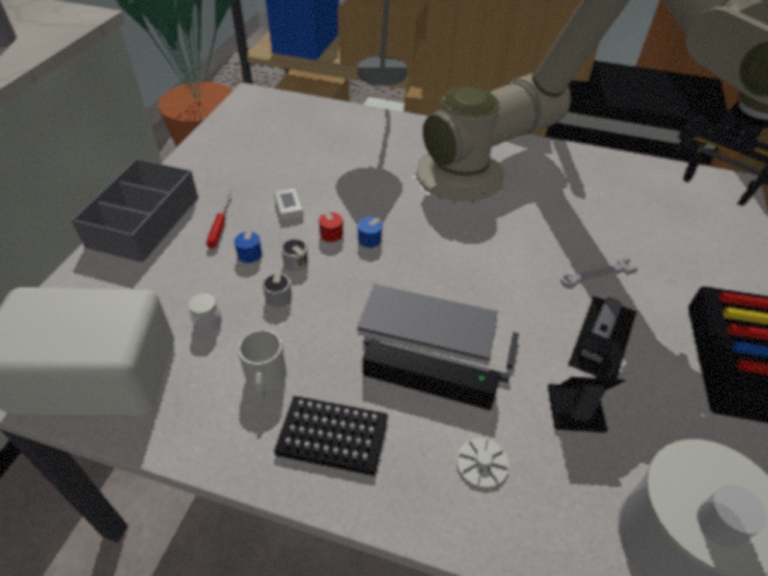

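View pics/wrist0.png

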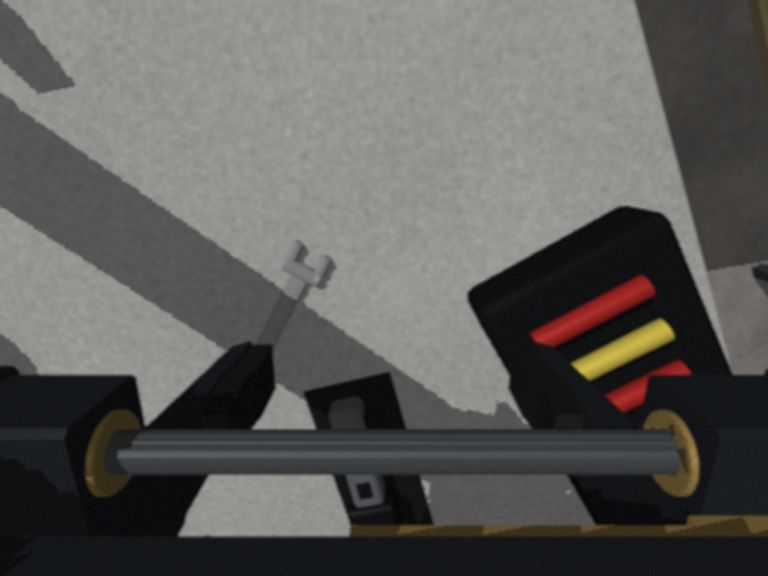

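The top view shows two black-topped cans at about (457,272) and (459,318), the plate at (325,285), the stops above and to the left of it, the scanner and mat at (180,313), and the card stand at (195,235). There are two blue look-alikes and one red. I'll zoom in next.

Run:
```python
from h import *
c=load("top0");f=c["f"]
a=f[125:225,160:260]; b=f[160,:]
cv2.imwrite("pics/z1.png",cv2.resize(f[130:215,90:265],None,fx=4.5,fy=4.5,interpolation=cv2.INTER_CUBIC))
cv2.imwrite("pics/z2.png",cv2.resize(f[160:260,255:380],None,fx=6,fy=6,interpolation=cv2.INTER_CUBIC))
```

```text
(no output)
```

View pics/z1.png

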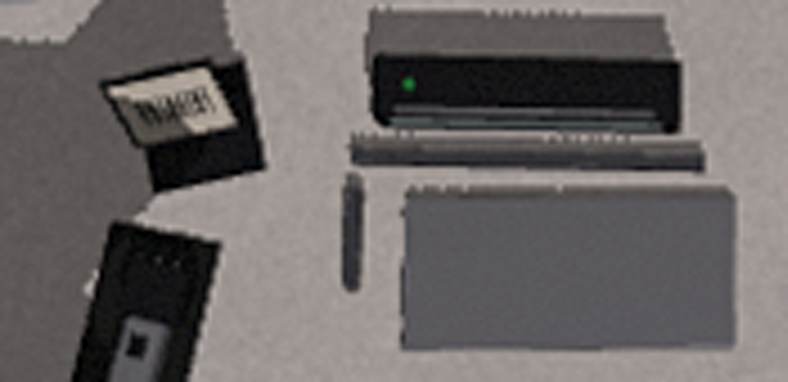

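View pics/z2.png

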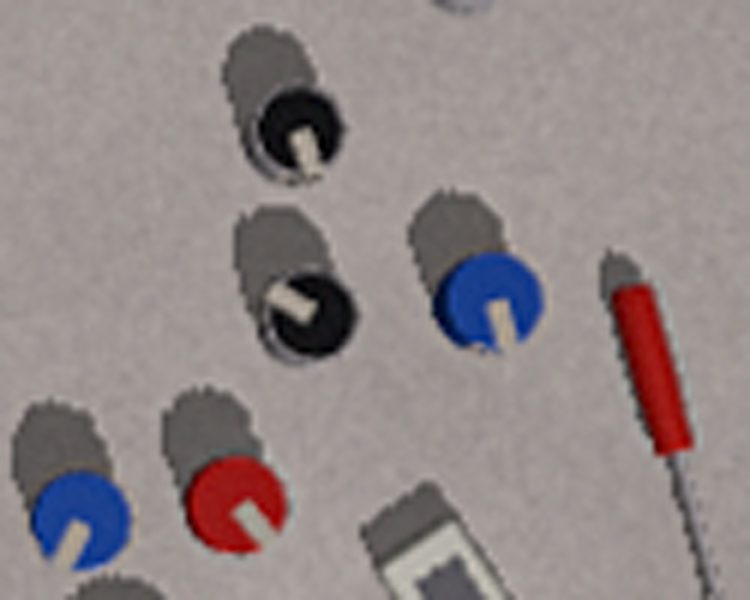

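```bash
python3 - <<'E'
from h import *
c=load("top0")
def z1(u,v,z=0): return ray(c,90+(u+.5)/4.5-.5,130+(v+.5)/4.5-.5,z)[:2].round(4)
def z2(u,v,z=0): return ray(c,255+(u+.5)/6-.5,160+(v+.5)/6-.5,z)[:2].round(4)
print("back bottom L,R",z1(351,164),z1(705,172), "top front", z1(351,150,.016),z1(705,155,.016))
print("end",z1(362,172,.0),z1(361,290,.0))
print("reader top", z1(372,55,.055),z1(681,63,.055), z1(372,123,.055), z1(681,131,.055))
print("plate",z1(405,188,.012),z1(735,190,.012),z1(735,349,.0),z1(402,349,.0))
for n,(a,b) in dict(c1=((299,129),(311,178)),c2=((313,316),(272,290)),b1=((492,301),(505,351)),b2=((82,521),(64,564)),r=((237,505),(265,550))).items():
    p=z2(*a,.045);q=z2(*b,.045); print(n,p,np.degrees(np.arctan2(*(q-p)[::-1])))
print("mat far",z1(115,221,.003),z1(219,241,.003))
print("foot",z1(245,55,.012),z1(265,168,.012),z1(156,190,.012))
g=lambda u,v,z:ray(c,(u+.5)/1.5-.5,(v+.5)/1.5-.5,z)[:2].round(4)
print("mat",g(173,269,.003),g(208,275,.003),g(188,357,.003),g(153,349,.003))
E
python3 - <<'E'
import cv2;from h import *
c=load("top0")
cv2.imwrite("pics/z3.png",cv2.resize(c["f"][135:245,95:160],None,fx=5.4,fy=5.4,interpolation=cv2.INTER_CUBIC))
E
```

```text
back bottom L,R [0.5932 0.2189] [ 0.5927 -0.0629] top front [0.6015 0.2165] [ 0.6034 -0.0625]
end [0.5869 0.2099] [0.4925 0.2065]
reader top [0.6692 0.1968] [ 0.6682 -0.0422] [0.6156 0.1945] [ 0.6145 -0.0433]
plate [0.5727 0.1735] [ 0.5766 -0.0868] [ 0.4516 -0.0892] [0.4465 0.1724]
c1 [ 0.542  -0.2655] -166.20051460398065
c2 [ 0.4337 -0.2735] 58.433152273545936
b1 [ 0.4443 -0.3767] -165.821935585293
b2 [ 0.3151 -0.1422] 157.75097634278765
r [ 0.3256 -0.2301] -147.3807569288072
mat far [0.5431 0.4018] [0.5288 0.3193]
foot [0.6772 0.3046] [0.5864 0.2842] [0.567  0.3686]
mat [0.5415 0.4017] [0.5288 0.3185] [0.3357 0.3543] [0.3527 0.4362]
```

View pics/z3.png

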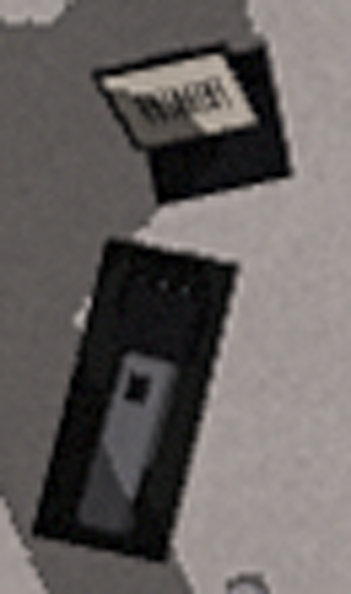

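```bash
cat >> h.py <<'E'
def A():
    R=Rn.from_quat(ctrl.state()["eef_rot"]).as_matrix(); return np.degrees(np.arctan2(R[1,1],R[0,1]))
def go(x,y,z,a=None,short=True):
    s=ctrl.state(); R=Rn.from_quat(s["eef_rot"]).as_matrix(); p=np.array(s["tcp_pos"])
    a0=A(); a=a0 if a is None else a
    ar=np.radians(a); Y=np.array([np.cos(ar),np.sin(ar),0]); Z=np.array([0,0,-1.]); Rt=np.column_stack([np.cross(Y,Z),Y,Z])
    dp=R.T@(np.array([x,y,z])-p)*100; dr=Rn.from_matrix(R.T@Rt).as_rotvec()
    print("tgt",(x,y,z,a),"dpos",dp.round(2).tolist(),"drot",dr.round(3).tolist())
def st():
    s=ctrl.state(); print("t",round(s["clock"],2),"p",np.round(s["tcp_pos"],4),"A",round(A(),1),"q6",round(np.degrees(s["joints"][5])),"F",np.round(s["contact_force"],1),"w",round(s["width"],4), "tilt",np.round(Rn.from_quat(s["eef_rot"]).as_matrix()[:,2],3))
E
python3 - <<'E'
from h import *
st(); go(.42,.043,.10,90)
E
```

```text
t 0.15 p [0.2331 0.498  0.2383] A 64.9 q6 -12 F [-0.9  0.2 -0.4] w 0.088 tilt [-0.001 -0.001 -1.   ]
tgt (0.42, 0.043, 0.1, 90) dpos [-36.22, -33.26, 13.86] drot [-0.001, -0.0, -0.438]
```

>>> play_rows --steps '[{"hand": 1,"delta_pos": [-36.2,-33.3,13.9],"delta_rot": [0,0,-0.438]},{"hand": 1,"delta_pos": [-36.2,-33.3,13.9],"delta_rot": [0,0,-0.438]},{"hand": 1,"delta_pos": [-36.2,-33.3,13.9],"delta_rot": [0,0,-0.438]},{"hand": 1,"delta_pos": [-36.2,-33.3,13.9],"delta_rot": [0,0,-0.438]},{"hand": 1,"delta_pos": [-36.2,-33.3,13.9],"delta_rot": [0,0,-0.438]},{"hand": 1,"delta_pos": [-36.2,-33.3,13.9],"delta_rot": [0,0,-0.438]},{"hand": 1,"delta_pos": [-36.2,-33.3,13.9],"delta_rot": [0,0,-0.438]},{"hand": 1,"delta_pos": [-36.2,-33.3,13.9],"delta_rot": [0,0,-0.438]},{"hand": 1,"delta_pos": [-36.2,-33.3,13.9],"delta_rot": [0,0,-0.438]},{"hand": 1,"delta_pos": [-36.2,-33.3,13.9],"delta_rot": [0,0,-0.438]},{"hand": 1,"delta_pos": [-36.2,-33.3,13.9],"delta_rot": [0,0,-0.438]},{"hand": 1,"delta_pos": [-36.2,-33.3,13.9],"delta_rot": [0,0,-0.438]}]'

```text
clock: 1.15
tcp_pos: [0.4127, 0.0592, 0.1048]
eef_rot: [-0.0, 1.0, 0.0, 0.0]
contact_force: [1.2, 0.8, 0.1]
width: 0.0881
```

Run:
```python
from h import *
st(); go(.42,.043,.006,90); c=cam("wrist"); save(c,"w1"); c=cam("top"); save(c,"t1")
```

```text
t 1.15 p [0.4127 0.0592 0.1048] A 90.0 q6 -98 F [1.2 0.8 0.1] w 0.0881 tilt [ 0.  0. -1.]
tgt (0.42, 0.043, 0.006, 90) dpos [-0.72, -1.62, 9.88] drot [0.0, 0.0, 0.0]
```

View pics/w1.png

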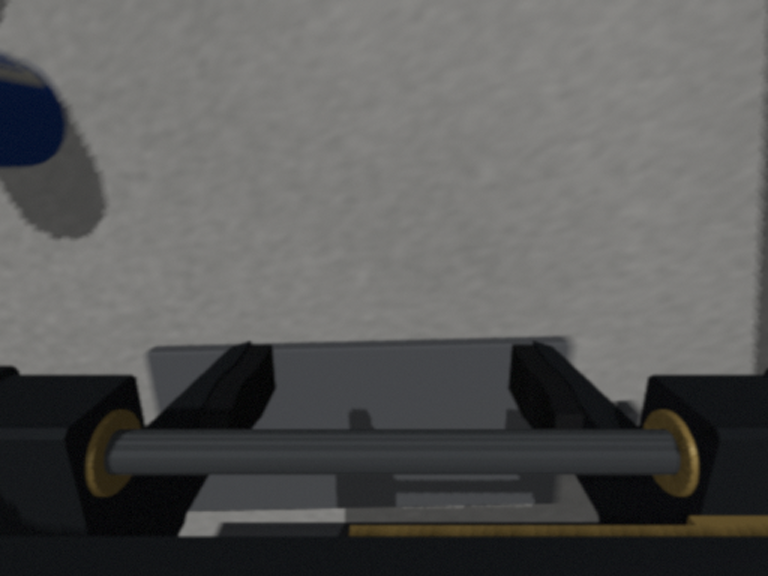

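View pics/t1.png

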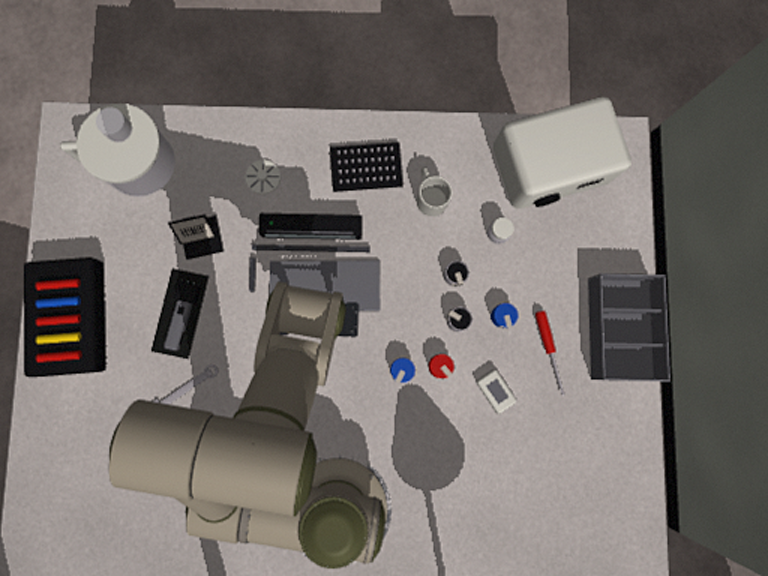

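The wrist view shows the plate's near edge at v≈345, running from (153,350) to (570,340), with open bench in front of it. I'll locate that edge before descending.

Run:
```python
from h import *
c=load("w1")
g=lambda u,v,z:ray(c,(u+.5)/1.5-.5,(v+.5)/1.5-.5,z)[:2].round(4)
print(g(153,350,.006),g(570,340,.006),g(160,347,.012))
```

```text
[ 0.4522 -0.0888] [0.4451 0.1681] [ 0.4474 -0.0807]
```

>>> play_rows --steps '[{"hand": 1,"delta_pos": [-0.7,-1.6,9.9],"delta_rot": [0,0,0]},{"hand": 1,"delta_pos": [-0.7,-1.6,9.9],"delta_rot": [0,0,0]},{"hand": 1,"delta_pos": [-0.7,-1.6,9.9],"delta_rot": [0,0,0]},{"hand": 1,"delta_pos": [-0.7,-1.6,9.9],"delta_rot": [0,0,0]},{"hand": 1,"delta_pos": [-0.7,-1.6,9.9],"delta_rot": [0,0,0]},{"hand": 1,"delta_pos": [-0.7,-1.6,9.9],"delta_rot": [0,0,0]}]'

```text
clock: 1.75
tcp_pos: [0.4199, 0.0456, 0.0074]
eef_rot: [-0.0, 1.0, -0.0, 0.001]
contact_force: [0.4, -0.1, 1.2]
width: 0.088
```

Run:
```python
from h import *
st()
```

```text
t 1.75 p [0.4199 0.0456 0.0074] A 90.0 q6 -100 F [ 0.4 -0.1  1.2] w 0.088 tilt [ 0.001 -0.    -1.   ]
```

>>> play_rows --steps '[{"hand": 1,"delta_pos": [-0.6,0,0.1],"delta_rot": [0,0,0]},{"hand": 1,"delta_pos": [-1.2,0,0.1],"delta_rot": [0,0,0]},{"hand": 1,"delta_pos": [-1.6,0,0.1],"delta_rot": [0,0,0]},{"hand": 1,"delta_pos": [-2.0,0,0.1],"delta_rot": [0,0,0]},{"hand": 1,"delta_pos": [-2.4,0,0.1],"delta_rot": [0,0,0]},{"hand": 1,"delta_pos": [-2.8,0,0.1],"delta_rot": [0,0,0]},{"hand": 1,"delta_pos": [-3.2,0,0.1],"delta_rot": [0,0,0]},{"hand": 1,"delta_pos": [-3.6,0,0.1],"delta_rot": [0,0,0]},{"hand": 1,"delta_pos": [-3.9,0,0.1],"delta_rot": [0,0,0]},{"hand": 1,"delta_pos": [-3.9,0,0.1],"delta_rot": [0,0,0]}]'

```text
clock: 2.58
tcp_pos: [0.4595, 0.045, 0.0053]
eef_rot: [-0.0, 1.0, -0.0, 0.001]
contact_force: [-0.4, -0.4, -0.0]
width: 0.0881
```

Run:
```python
from h import *
st(); c=cam("top"); cv2.imwrite("pics/t2z.png",cv2.resize(c["f"][130:215,90:265],None,fx=4.5,fy=4.5,interpolation=cv2.INTER_CUBIC))
```

```text
t 2.58 p [0.4595 0.045  0.0053] A 90.0 q6 -99 F [-0.4 -0.4 -0. ] w 0.0881 tilt [ 0.001 -0.    -1.   ]
```

View pics/t2z.png

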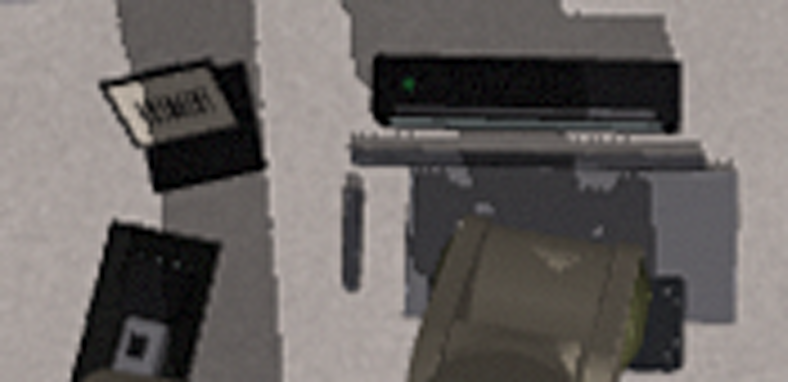

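The plate has moved forward almost to the back stop, and there's no stop force yet. I'll keep pushing gently.

>>> play_rows --steps '[{"hand": 1,"delta_pos": [-0.2,0,0],"delta_rot": [0,0,0]},{"hand": 1,"delta_pos": [-0.4,0,0],"delta_rot": [0,0,0]},{"hand": 1,"delta_pos": [-0.6,0,0],"delta_rot": [0,0,0]},{"hand": 1,"delta_pos": [-0.6,0,0],"delta_rot": [0,0,0]}]'

```text
clock: 2.97
tcp_pos: [0.4601, 0.0453, 0.0049]
eef_rot: [-0.0, 1.0, 0.0, -0.005]
contact_force: [-16.8, -3.9, 10.8]
width: 0.0882
```

>>> play_rows --steps '[{"hand": 1,"delta_pos": [3.0,0,0],"delta_rot": [0,0,0]},{"hand": 0,"delta_pos": [3.0,0,-4],"delta_rot": [0,0,0]},{"hand": 0,"delta_pos": [3.0,0,-6],"delta_rot": [0,0,0]}]'

```text
clock: 3.22
tcp_pos: [0.4331, 0.0453, 0.0667]
eef_rot: [0.0, 1.0, 0.0, -0.001]
contact_force: [2.1, -0.9, 0.5]
width: 0.0771
```

Run:
```python
from h import *
st(); go(.528,-.12,.066,0)
```

```text
t 3.22 p [0.4331 0.0453 0.0667] A 90.0 q6 -100 F [ 2.1 -0.9  0.5] w 0.0771 tilt [-0.001  0.    -1.   ]
tgt (0.528, -0.12, 0.066, 0) dpos [-9.49, -16.53, 0.05] drot [-0.001, -0.001, 1.571]
```

>>> play_rows --steps '[{"hand": 0,"delta_pos": [-9.5,-16.5,0],"delta_rot": [0,0,1.571]},{"hand": 0,"delta_pos": [-9.5,-16.5,0],"delta_rot": [0,0,1.571]},{"hand": 0,"delta_pos": [-9.5,-16.5,0],"delta_rot": [0,0,1.571]},{"hand": 0,"delta_pos": [-9.5,-16.5,0],"delta_rot": [0,0,1.571]},{"hand": 0,"delta_pos": [-9.5,-16.5,0],"delta_rot": [0,0,1.571]},{"hand": 0,"delta_pos": [-9.5,-16.5,0],"delta_rot": [0,0,1.571]},{"hand": 0,"delta_pos": [-9.5,-16.5,0],"delta_rot": [0,0,1.571]},{"hand": 0,"delta_pos": [-9.5,-16.5,0],"delta_rot": [0,0,1.571]},{"hand": 0,"delta_pos": [-9.5,-16.5,0],"delta_rot": [0,0,1.571]},{"hand": 0,"delta_pos": [-9.5,-16.5,0],"delta_rot": [0,0,1.571]},{"hand": 0,"delta_pos": [-9.5,-16.5,0],"delta_rot": [0,0,1.571]},{"hand": 0,"delta_pos": [-9.5,-16.5,0],"delta_rot": [0,0,1.571]}]'

```text
clock: 4.22
tcp_pos: [0.5299, -0.1201, 0.0653]
eef_rot: [0.684, 0.73, 0.0, 0.0]
contact_force: [0.5, 0.3, 0.6]
width: 0.044
```

Run:
```python
from h import *
st(); go(.528,-.12,.006,0);c=cam("wrist"); save(c,"w2")
```

```text
t 4.22 p [ 0.5299 -0.1201  0.0653] A 3.7 q6 -29 F [0.5 0.3 0.6] w 0.044 tilt [ 0.001 -0.    -1.   ]
tgt (0.528, -0.12, 0.006, 0) dpos [0.02, -0.19, 5.93] drot [0.001, 0.0, 0.065]
```

View pics/w2.png

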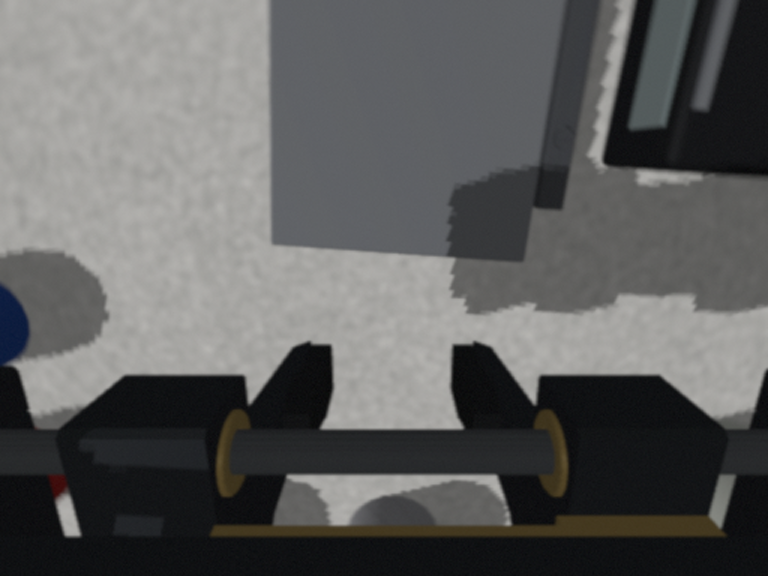

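The plate lies flush along the back stop, with its -y end corners at (273,243) and (524,262).

Run:
```python
from h import *
c=load("w2")
g=lambda u,v,z:ray(c,(u+.5)/1.5-.5,(v+.5)/1.5-.5,z)[:2].round(4)
print("plate",g(273,243,.012),g(524,262,.012),g(271,5,.012),g(565,5,.012)); print("stop end",g(536,207,.016),g(563,208,.016),g(569,5,.016)); print("reader",g(606,160,.055), g(612,160,.0))
```

```text
plate [ 0.4721 -0.088 ] [ 0.5903 -0.0893] [0.4727 0.009 ] [0.5903 0.0168]
stop end [ 0.5904 -0.0631] [ 0.6025 -0.0627] [0.5905 0.0156]
reader [ 0.5988 -0.042 ] [ 0.6278 -0.0406]
```

>>> play_rows --steps '[{"hand": 0,"delta_pos": [0,-0.2,3],"delta_rot": [0,0,0.065]},{"hand": 0,"delta_pos": [0,-0.2,6],"delta_rot": [0,0,0.065]},{"hand": 0,"delta_pos": [0,-0.2,6],"delta_rot": [0,0,0.065]},{"hand": 0,"delta_pos": [1,-0.2,6],"delta_rot": [0,0,0.065]},{"hand": 0,"delta_pos": [1.5,-0.2,6],"delta_rot": [0,0,0.065]},{"hand": 0,"delta_pos": [2.0,-0.2,6],"delta_rot": [0,0,0.065]},{"hand": 0,"delta_pos": [2.5,-0.2,6],"delta_rot": [0,0,0.065]},{"hand": 0,"delta_pos": [3.0,-0.2,6],"delta_rot": [0,0,0.065]},{"hand": 0,"delta_pos": [3.5,-0.2,6],"delta_rot": [0,0,0.065]},{"hand": 0,"delta_pos": [4.0,-0.2,6],"delta_rot": [0,0,0.065]},{"hand": 0,"delta_pos": [4.5,-0.2,6],"delta_rot": [0,0,0.065]},{"hand": 0,"delta_pos": [4.9,-0.2,6],"delta_rot": [0,0,0.065]}]'

```text
clock: 5.27
tcp_pos: [0.5241, -0.0706, 0.0055]
eef_rot: [0.705, 0.709, 0.0, 0.0]
contact_force: [-0.0, -3.9, 2.6]
width: 0.0441
```

Run:
```python
from h import *
st()
```

```text
t 5.27 p [ 0.5241 -0.0706  0.0055] A 0.4 q6 -21 F [-0.  -3.9  2.6] w 0.0441 tilt [ 0. -0. -1.]
```

>>> play_rows --steps '[{"hand": 0,"delta_pos": [0.3,0.0,0],"delta_rot": [0,0,0]},{"hand": 0,"delta_pos": [0.6,0.0,0],"delta_rot": [0,0,0]},{"hand": 0,"delta_pos": [0.9,0.0,0],"delta_rot": [0,0,0]},{"hand": 0,"delta_pos": [1.1,0.0,0],"delta_rot": [0,0,0]},{"hand": 0,"delta_pos": [1.2,0.0,0],"delta_rot": [0,0,0]}]'

```text
clock: 5.68
tcp_pos: [0.5242, -0.0627, 0.0054]
eef_rot: [0.704, 0.71, -0.002, 0.003]
contact_force: [-5.6, -32.6, 1.2]
width: 0.0439
```

>>> play_rows --steps '[{"hand": 0,"delta_pos": [-1.5,0,0],"delta_rot": [0,0,0]},{"hand": 0.3,"delta_pos": [-1.5,0,-3],"delta_rot": [0,0,0]},{"hand": 1,"delta_pos": [-1.5,0,-6],"delta_rot": [0,0,0]}]'

```text
clock: 5.93
tcp_pos: [0.5227, -0.0738, 0.0644]
eef_rot: [0.705, 0.709, -0.001, -0.003]
contact_force: [0.8, 0.1, 0.5]
width: 0.0552
```

Run:
```python
from h import *
st(); go(.435,.077,.066,90);c=cam("wrist"); save(c,"w3")
```

```text
t 5.93 p [ 0.5227 -0.0738  0.0644] A 0.3 q6 -21 F [0.8 0.1 0.5] w 0.0552 tilt [-0.005  0.003 -1.   ]
tgt (0.435, 0.077, 0.066, 90) dpos [15.12, -8.7, -0.07] drot [-0.002, -0.006, -1.566]
```

View pics/w3.png

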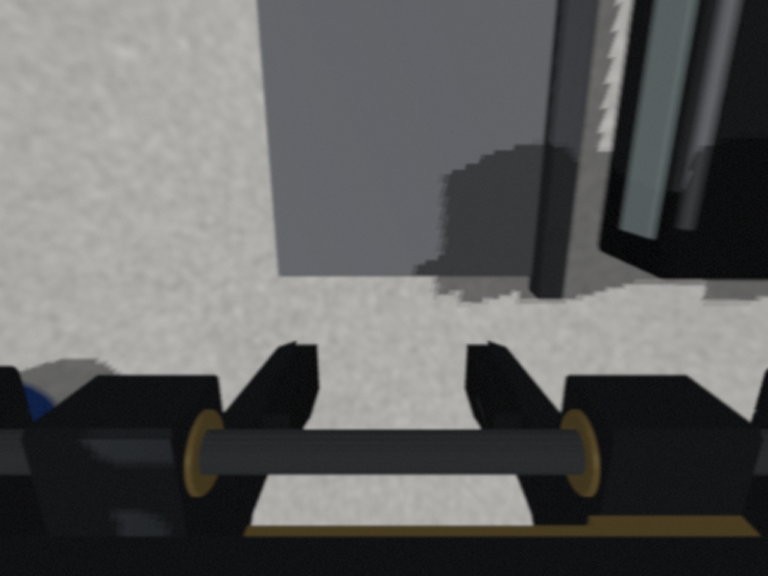

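The plate still looks flush with the back stop, and its -y end is about 10 mm inside the stop's end, as it should be. I'll seat it once more along x.

>>> play_rows --steps '[{"hand": 1,"delta_pos": [15.1,-8.7,0],"delta_rot": [0,0,-1.566]},{"hand": 1,"delta_pos": [15.1,-8.7,0],"delta_rot": [0,0,-1.566]},{"hand": 1,"delta_pos": [15.1,-8.7,0],"delta_rot": [0,0,-1.566]},{"hand": 1,"delta_pos": [15.1,-8.7,0],"delta_rot": [0,0,-1.566]},{"hand": 1,"delta_pos": [15.1,-8.7,0],"delta_rot": [0,0,-1.566]},{"hand": 1,"delta_pos": [15.1,-8.7,0],"delta_rot": [0,0,-1.566]},{"hand": 1,"delta_pos": [15.1,-8.7,0],"delta_rot": [0,0,-1.566]},{"hand": 1,"delta_pos": [15.1,-8.7,0],"delta_rot": [0,0,-1.566]},{"hand": 1,"delta_pos": [15.1,-8.7,0],"delta_rot": [0,0,-1.566]},{"hand": 1,"delta_pos": [15.1,-8.7,0],"delta_rot": [0,0,-1.566]},{"hand": 1,"delta_pos": [15.1,-8.7,0],"delta_rot": [0,0,-1.566]},{"hand": 1,"delta_pos": [15.1,-8.7,0],"delta_rot": [0,0,-1.566]}]'

```text
clock: 6.98
tcp_pos: [0.4355, 0.0769, 0.0649]
eef_rot: [0.029, 1.0, 0.0, -0.001]
contact_force: [0.7, 0.5, 0.3]
width: 0.0883
```

Run:
```python
from h import *
st(); go(.435,.077,.006,90)
```

```text
t 6.98 p [0.4355 0.0769 0.0649] A 86.6 q6 -92 F [0.7 0.5 0.3] w 0.0883 tilt [-0.002  0.001 -1.   ]
tgt (0.435, 0.077, 0.006, 90) dpos [0.04, 0.0, 5.89] drot [0.001, -0.002, -0.059]
```

>>> play_rows --steps '[{"hand": 1,"delta_pos": [0,0,3],"delta_rot": [0,0,-0.059]},{"hand": 1,"delta_pos": [0,0,5.9],"delta_rot": [0,0,-0.059]},{"hand": 1,"delta_pos": [0,0,5.9],"delta_rot": [0,0,-0.059]},{"hand": 1,"delta_pos": [-0.8,0.05,5.9],"delta_rot": [0,0,-0.059]},{"hand": 1,"delta_pos": [-1.6,0.1,5.9],"delta_rot": [0,0,-0.059]},{"hand": 1,"delta_pos": [-2.2,0.13,5.9],"delta_rot": [0,0,-0.059]},{"hand": 1,"delta_pos": [-2.5,0.15,5.9],"delta_rot": [0,0,-0.059]},{"hand": 1,"delta_pos": [-2.8,0.16,5.9],"delta_rot": [0,0,-0.059]},{"hand": 1,"delta_pos": [-3.0,0.17,5.9],"delta_rot": [0,0,-0.059]},{"hand": 1,"delta_pos": [-3.0,0.17,5.9],"delta_rot": [0,0,-0.059]}]'

```text
clock: 7.82
tcp_pos: [0.4603, 0.0764, 0.0067]
eef_rot: [0.002, 1.0, -0.0, -0.007]
contact_force: [-23.5, -4.3, 16.0]
width: 0.0882
```

>>> play_rows --steps '[{"hand": 1,"delta_pos": [2.5,0,0],"delta_rot": [0,0,0]},{"hand": 1,"delta_pos": [2.5,0,-4],"delta_rot": [0,0,0]},{"hand": 1,"delta_pos": [2.5,0,-8],"delta_rot": [0,0,0]},{"hand": 1,"delta_pos": [2.5,0,-12],"delta_rot": [0,0,0]}]'

```text
clock: 8.15
tcp_pos: [0.4411, 0.0764, 0.1291]
eef_rot: [0.003, 1.0, 0.0, 0.0]
contact_force: [1.2, -0.3, 0.3]
width: 0.0881
```

Run:
```python
from h import *
st(); go(.4337,-.2735,.13,-32);c=cam("top"); save(c,"t3")
cv2.imwrite("pics/t3z.png",cv2.resize(c["f"][160:260,255:380],None,fx=6,fy=6,interpolation=cv2.INTER_CUBIC))
```

```text
t 8.15 p [0.4411 0.0764 0.1291] A 89.7 q6 -95 F [ 1.2 -0.3  0.3] w 0.0881 tilt [ 0.001  0.    -1.   ]
tgt (0.4337, -0.2735, 0.13, -32) dpos [0.53, -34.99, -0.09] drot [0.001, 0.0, 2.123]
```

View pics/t3.png

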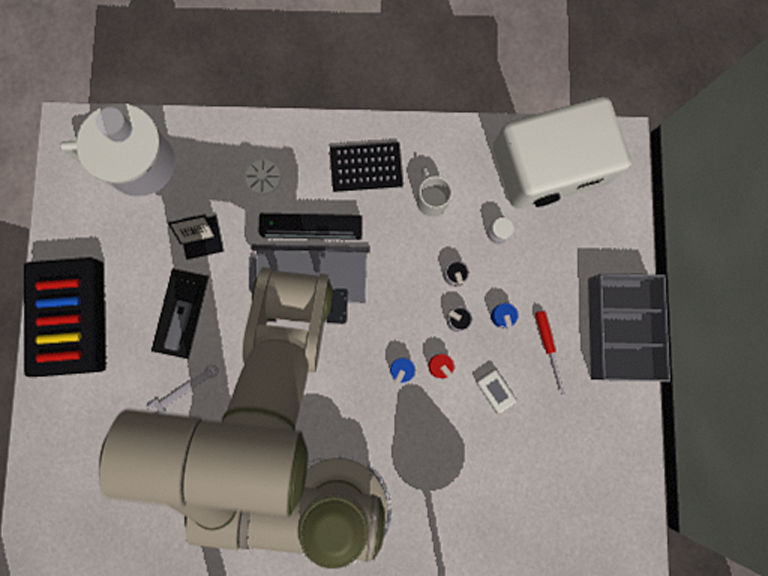

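View pics/t3z.png

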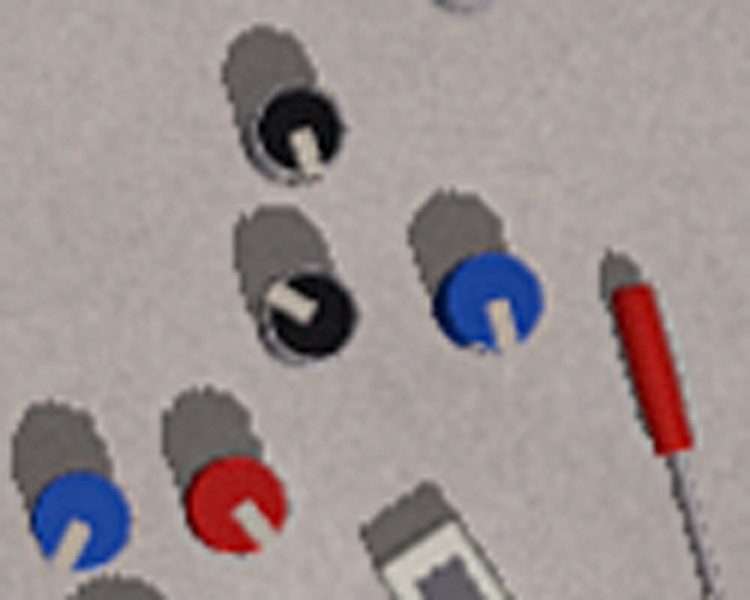

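The cans haven't moved and there's no third motor anywhere, so it's two motors. Moving over can2, the lower black one.

>>> play_rows --steps '[{"hand": 1,"delta_pos": [0.5,-35.0,0],"delta_rot": [0,0,2.123]},{"hand": 1,"delta_pos": [0.5,-35.0,0],"delta_rot": [0,0,2.123]},{"hand": 1,"delta_pos": [0.5,-35.0,0],"delta_rot": [0,0,2.123]},{"hand": 1,"delta_pos": [0.5,-35.0,0],"delta_rot": [0,0,2.123]},{"hand": 1,"delta_pos": [0.5,-35.0,0],"delta_rot": [0,0,2.123]},{"hand": 1,"delta_pos": [0.5,-35.0,0],"delta_rot": [0,0,2.123]},{"hand": 1,"delta_pos": [0.5,-35.0,0],"delta_rot": [0,0,2.123]},{"hand": 1,"delta_pos": [0.5,-35.0,0],"delta_rot": [0,0,2.123]},{"hand": 1,"delta_pos": [0.5,-35.0,0],"delta_rot": [0,0,2.123]},{"hand": 1,"delta_pos": [0.5,-35.0,0],"delta_rot": [0,0,2.123]},{"hand": 1,"delta_pos": [0.5,-35.0,0],"delta_rot": [0,0,2.123]},{"hand": 1,"delta_pos": [0.5,-35.0,0],"delta_rot": [0,0,2.123]}]'

```text
clock: 9.2
tcp_pos: [0.4345, -0.2746, 0.1275]
eef_rot: [0.686, 0.727, 0.0, 0.001]
contact_force: [-0.2, -0.3, 0.5]
width: 0.0882
```

Run:
```python
from h import *
st(); go(.4337,-.2735,.13,-32);c=cam("wrist"); save(c,"w4")
```

```text
t 9.2 p [ 0.4345 -0.2746  0.1275] A 3.3 q6 -49 F [-0.2 -0.3  0.5] w 0.0882 tilt [ 0.002 -0.001 -1.   ]
tgt (0.4337, -0.2735, 0.13, -32) dpos [0.11, -0.07, -0.25] drot [0.002, 0.001, 0.616]
```

View pics/w4.png

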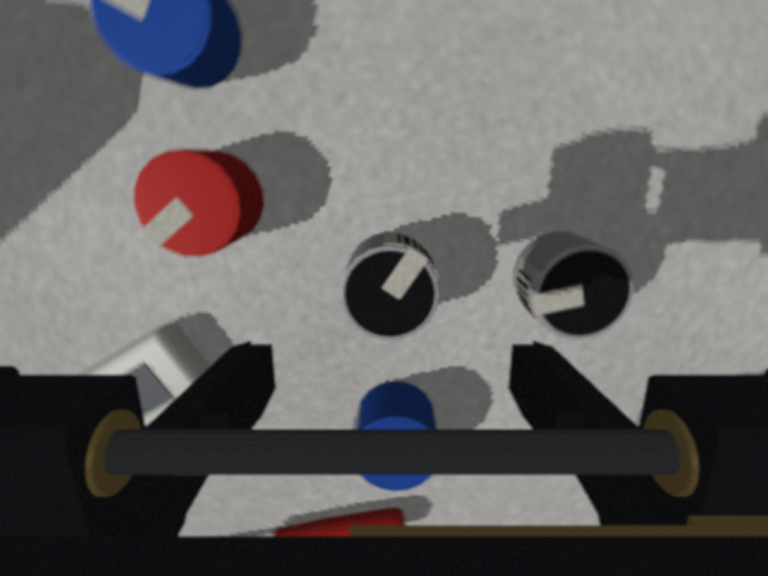

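Both motors show clearly here. Can2's top is at (390,292) with its strip end at (418,253), and can1's is at (584,291) with its strip end at (535,302).

```bash
python3 - <<'E'
from h import *
c=load("w4")
g=lambda u,v,z:ray(c,(u+.5)/1.5-.5,(v+.5)/1.5-.5,z)[:2]
# black top ellipses + white strips
f=c["f"]; 
for n,(u,v) in dict(c2=(390,292),c1=(584,291)).items():
    u0,v0=int(u/1.5),int(v/1.5)
    p=g(u,v,.045)
    # rectify top plane
    N=160; sc=.0005
    xs=p[0]+(np.arange(N)-N/2)*sc; ys=p[1]+(np.arange(N)-N/2)*sc
    M=np.array([[proj(c,(x,y,.045)) for y in ys] for x in xs],np.float32)
    r=cv2.remap(f,M[...,0],M[...,1],cv2.INTER_CUBIC); g_=cv2.cvtColor(r,cv2.COLOR_BGR2GRAY)
    cv2.imwrite(f"pics/r_{n}.png",cv2.resize(r,None,fx=3,fy=3))
    # row=x, col=y
    print(n,p, "rect centre")
E
cd pics; python3 -c "
import cv2,numpy as np
cv2.imwrite('rr.png',np.hstack([cv2.imread('r_c2.png'),cv2.imread('r_c1.png')])[:, :800] if 0 else cv2.resize(np.hstack([cv2.imread('r_c2.png'),cv2.imread('r_c1.png')]),(800,400)))"
```

```text
c2 [ 0.43330301 -0.27213776] rect centre
c1 [ 0.5404302  -0.26532413] rect centre
```

View pics/rr.png

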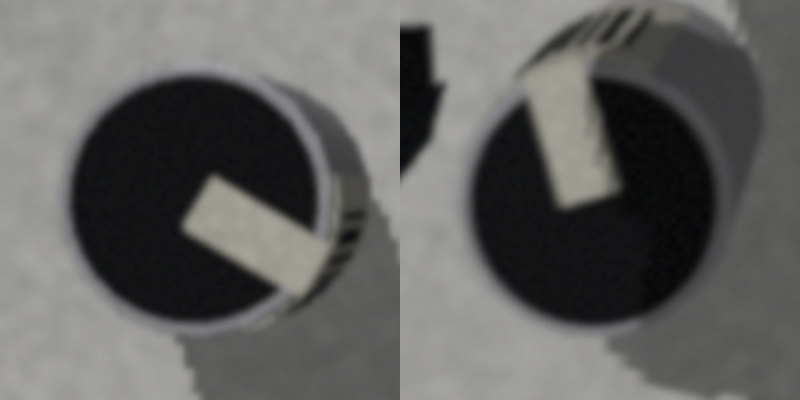

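Run:
```python
from h import *
st(); go(.4333,-.2729,.08,-30); go(.4333,-.2729,.008,-30)
```

```text
t 9.25 p [ 0.4346 -0.2744  0.1276] A 2.9 q6 -48 F [ 0.5  0.2 -0.1] w 0.0881 tilt [ 0.002 -0.001 -1.   ]
tgt (0.4333, -0.2729, 0.08, -30) dpos [0.16, -0.13, 4.76] drot [0.002, 0.001, 0.574]
tgt (0.4333, -0.2729, 0.008, -30) dpos [0.17, -0.14, 11.96] drot [0.002, 0.001, 0.574]
```

>>> play_rows --steps '[{"hand": 1,"delta_pos": [0.2,-0.1,2],"delta_rot": [0,0,0.574]},{"hand": 1,"delta_pos": [0.2,-0.1,3],"delta_rot": [0,0,0.574]},{"hand": 1,"delta_pos": [0.2,-0.1,4],"delta_rot": [0,0,0.574]},{"hand": 1,"delta_pos": [0.2,-0.1,5],"delta_rot": [0,0,0.574]},{"hand": 1,"delta_pos": [0.2,-0.1,6],"delta_rot": [0,0,0.574]},{"hand": 1,"delta_pos": [0.2,-0.1,8],"delta_rot": [0,0,0.574]},{"hand": 1,"delta_pos": [0.2,-0.1,10],"delta_rot": [0,0,0.574]},{"hand": 1,"delta_pos": [0.2,-0.1,12],"delta_rot": [0,0,0.574]},{"hand": 1,"delta_pos": [0.2,-0.1,12],"delta_rot": [0,0,0.574]},{"hand": 1,"delta_pos": [0.2,-0.1,12],"delta_rot": [0,0,0.574]}]'

```text
clock: 10.08
tcp_pos: [0.4333, -0.2719, 0.0067]
eef_rot: [0.862, 0.507, -0.0, -0.0]
contact_force: [-0.0, 0.4, -0.2]
width: 0.0881
```

Run:
```python
from h import *
st(); go(.4333,-.2729,.008,-30)
```

```text
t 10.08 p [ 0.4333 -0.2719  0.0067] A -29.1 q6 -16 F [-0.   0.4 -0.2] w 0.0881 tilt [-0.  0. -1.]
tgt (0.4333, -0.2729, 0.008, -30) dpos [-0.09, 0.05, -0.13] drot [-0.0, -0.0, 0.016]
```

Well aligned. Closing on it at 35 N.

>>> play_rows --steps '[{"hand": 0.3,"delta_pos": [-0.1,0,-0.1],"delta_rot": [0,0,0.016]},{"hand": 0.1,"delta_pos": [-0.1,0,-0.1],"delta_rot": [0,0,0.016]},{"hand": -0.2,"delta_pos": [-0.1,0,-0.1],"delta_rot": [0,0,0.016]},{"hand": -0.2,"delta_pos": [-0.1,0,-0.1],"delta_rot": [0,0,0.016]},{"hand": -0.2,"delta_pos": [-0.1,0,-0.1],"delta_rot": [0,0,0.016]},{"hand": -0.2,"delta_pos": [-0.1,0,-0.1],"delta_rot": [0,0,0.016]}]' --squeeze 35

```text
clock: 10.58
tcp_pos: [0.4327, -0.2728, 0.0078]
eef_rot: [0.866, 0.499, 0.0, 0.0]
contact_force: [-1.5, 0.5, 4.5]
width: 0.0553
```

Run:
```python
from h import *
st(); go(.4333,-.2729,.12,-30)
```

```text
t 10.58 p [ 0.4327 -0.2728  0.0078] A -30.1 q6 -15 F [-1.5  0.5  4.5] w 0.0553 tilt [ 0.001 -0.001 -1.   ]
tgt (0.4333, -0.2729, 0.12, -30) dpos [0.02, 0.06, -11.22] drot [0.001, 0.0, -0.001]
```

Run:
```python
from h import *
go(.5305,.140,.09,-90)
```

```text
tgt (0.5305, 0.14, 0.09, -90) dpos [40.62, -12.22, -8.25] drot [0.001, -0.0, 1.046]
```

>>> play_rows --steps '[{"hand": -0.2,"delta_pos": [0,0,-1],"delta_rot": [0,0,0]},{"hand": -0.2,"delta_pos": [0,0,-3],"delta_rot": [0,0,0]},{"hand": -0.2,"delta_pos": [0,0,-6],"delta_rot": [0,0,0]},{"hand": -0.2,"delta_pos": [0,0,-8.2],"delta_rot": [0,0,0]},{"hand": -0.2,"delta_pos": [0,0,-8.2],"delta_rot": [0,0,0]}]'

```text
clock: 11.0
tcp_pos: [0.4337, -0.2737, 0.0933]
eef_rot: [0.866, 0.5, 0.001, 0.003]
contact_force: [1.3, -0.5, -3.0]
width: 0.0553
```

Run:
```python
from h import *
st();go(.5305,.140,.09,-90)
```

```text
t 11.0 p [ 0.4337 -0.2737  0.0933] A -30.1 q6 -15 F [ 1.3 -0.5 -3. ] w 0.0553 tilt [ 0.005 -0.005 -1.   ]
tgt (0.5305, 0.14, 0.09, -90) dpos [40.65, -12.35, 0.18] drot [0.007, -0.002, 1.046]
```

>>> play_rows --steps '[{"hand": -0.2,"delta_pos": [2,-0.6,0],"delta_rot": [0,0,0.08]},{"hand": -0.2,"delta_pos": [5,-1.5,0],"delta_rot": [0,0,0.18]},{"hand": -0.2,"delta_pos": [9,-2.7,0],"delta_rot": [0,0,0.28]},{"hand": -0.2,"delta_pos": [13,-3.9,0],"delta_rot": [0,0,0.38]},{"hand": -0.2,"delta_pos": [17,-5.1,0],"delta_rot": [0,0,0.48]},{"hand": -0.2,"delta_pos": [21,-6.3,0],"delta_rot": [0,0,0.58]},{"hand": -0.2,"delta_pos": [25,-7.5,0],"delta_rot": [0,0,0.68]},{"hand": -0.2,"delta_pos": [29,-8.7,0],"delta_rot": [0,0,0.78]},{"hand": -0.2,"delta_pos": [33,-10,0],"delta_rot": [0,0,0.88]},{"hand": -0.2,"delta_pos": [37,-11.2,0],"delta_rot": [0,0,0.98]},{"hand": -0.2,"delta_pos": [39.5,-12,0],"delta_rot": [0,0,1.046]},{"hand": -0.2,"delta_pos": [40.6,-12.3,0.2],"delta_rot": [0,0,1.046]}]'

```text
clock: 12.0
tcp_pos: [0.5293, 0.1444, 0.0866]
eef_rot: [1.0, 0.0, -0.0, -0.0]
contact_force: [-1.6, -0.8, -2.7]
width: 0.0556
```

Run:
```python
from h import *
st();go(.5305,.140,.022,-90); save(cam("wrist"),"w5")
```

```text
t 12.0 p [0.5293 0.1444 0.0866] A -90.0 q6 93 F [-1.6 -0.8 -2.7] w 0.0556 tilt [-0.001  0.001 -1.   ]
tgt (0.5305, 0.14, 0.022, -90) dpos [0.12, 0.44, 6.46] drot [-0.001, 0.001, 0.0]
```

View pics/w5.png

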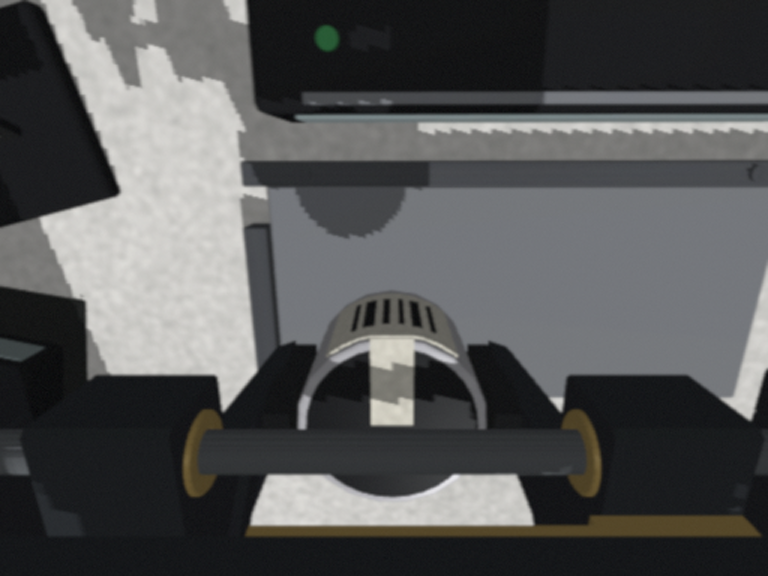

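Can2's label is centred at (392,320) facing the reader, and the plate is tight to both stops. Lowering it now.

>>> play_rows --steps '[{"hand": -0.2,"delta_pos": [0.1,0.4,2],"delta_rot": [0,0,0]},{"hand": -0.2,"delta_pos": [0.1,0.4,4],"delta_rot": [0,0,0]},{"hand": -0.2,"delta_pos": [0.1,0.4,5.5],"delta_rot": [0,0,0]},{"hand": -0.2,"delta_pos": [0.1,0.4,6.2],"delta_rot": [0,0,0]},{"hand": -0.2,"delta_pos": [0.1,0.4,6.4],"delta_rot": [0,0,0]},{"hand": -0.2,"delta_pos": [0.1,0.4,6.5],"delta_rot": [0,0,0]},{"hand": -0.2,"delta_pos": [0.1,0.4,6.5],"delta_rot": [0,0,0]}]'

```text
clock: 12.63
tcp_pos: [0.5309, 0.136, 0.0227]
eef_rot: [1.0, -0.0, 0.0, 0.0]
contact_force: [-0.4, -0.8, -2.6]
width: 0.0555
```

Run:
```python
from h import *
st();go(.5305,.140,.0205,-90)
```

```text
t 12.63 p [0.5309 0.136  0.0227] A -90.0 q6 92 F [-0.4 -0.8 -2.6] w 0.0555 tilt [ 0.001 -0.    -1.   ]
tgt (0.5305, 0.14, 0.0205, -90) dpos [-0.04, -0.4, 0.22] drot [0.0, -0.001, -0.0]
```

>>> play_rows --steps '[{"hand": -0.2,"delta_pos": [0,0,0.15],"delta_rot": [0,0,0]},{"hand": -0.2,"delta_pos": [0,0,0.25],"delta_rot": [0,0,0]},{"hand": -0.2,"delta_pos": [0,0,0.3],"delta_rot": [0,0,0]},{"hand": -0.2,"delta_pos": [0,0,0.3],"delta_rot": [0,0,0]}]'

```text
clock: 12.97
tcp_pos: [0.5308, 0.1363, 0.0198]
eef_rot: [1.0, -0.0, 0.0, 0.0]
contact_force: [-1.6, -0.8, 1.3]
width: 0.0551
```

>>> play_rows --steps '[{"hand": 0.5,"delta_pos": [0,0,0],"delta_rot": [0,0,0]},{"hand": 0.9,"delta_pos": [0,0,0],"delta_rot": [0,0,0]},{"hand": 0.9,"delta_pos": [0,0,0],"delta_rot": [0,0,0]},{"hand": 0.9,"delta_pos": [0,0,0],"delta_rot": [0,0,0]},{"hand": 0.9,"delta_pos": [0,0,-2],"delta_rot": [0,0,0]},{"hand": 0.9,"delta_pos": [0,0,-5],"delta_rot": [0,0,0]},{"hand": 0.9,"delta_pos": [0,0,-8],"delta_rot": [0,0,0]},{"hand": 0.9,"delta_pos": [0,0,-11],"delta_rot": [0,0,0]}]'

```text
clock: 13.63
tcp_pos: [0.5303, 0.1363, 0.1305]
eef_rot: [1.0, -0.0, -0.0, -0.0]
contact_force: [0.1, 0.3, 0.3]
width: 0.0838
```

Run:
```python
from h import *
st(); save(cam("wrist"),"w6"); c=cam("top"); save(c,"t4"); go(.5404,-.2665,.13,-73.4)
cv2.imwrite("pics/t4z.png",cv2.resize(c["f"][160:260,255:380],None,fx=6,fy=6,interpolation=cv2.INTER_CUBIC))
```

```text
t 13.63 p [0.5303 0.1363 0.1305] A -90.0 q6 92 F [0.1 0.3 0.3] w 0.0838 tilt [-0.001  0.    -1.   ]
tgt (0.5404, -0.2665, 0.13, -73.4) dpos [0.78, 40.3, 0.36] drot [0.001, -0.009, -0.29]
```

View pics/w6.png

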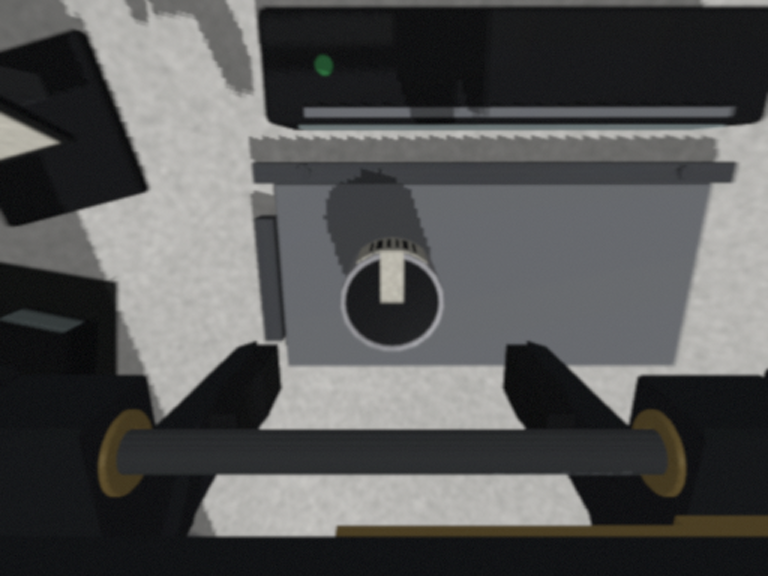

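View pics/t4z.png

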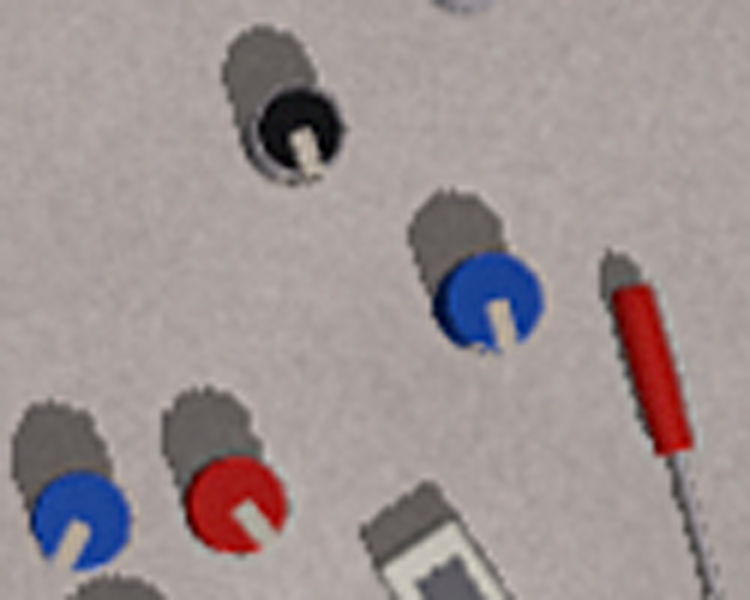

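Can2 stands square on the plate with its strip at (392,275) pointing at the reader, and can1 hasn't moved. Going to can1.

>>> play_rows --steps '[{"hand": 1,"delta_pos": [0.1,3.5,0],"delta_rot": [0,0,0]},{"hand": 1,"delta_pos": [0.1,7.5,0],"delta_rot": [0,0,-0.05]},{"hand": 1,"delta_pos": [0.2,11.5,0],"delta_rot": [0,0,-0.1]},{"hand": 1,"delta_pos": [0.3,15.5,0],"delta_rot": [0,0,-0.15]},{"hand": 1,"delta_pos": [0.4,19.5,0],"delta_rot": [0,0,-0.2]},{"hand": 1,"delta_pos": [0.5,23.5,0],"delta_rot": [0,0,-0.25]},{"hand": 1,"delta_pos": [0.6,27.5,0],"delta_rot": [0,0,-0.29]},{"hand": 1,"delta_pos": [0.7,31.5,0],"delta_rot": [0,0,-0.29]},{"hand": 1,"delta_pos": [0.8,35.5,0],"delta_rot": [0,0,-0.29]},{"hand": 1,"delta_pos": [0.8,38.5,0],"delta_rot": [0,0,-0.29]},{"hand": 1,"delta_pos": [0.8,40.0,1],"delta_rot": [0,0,-0.29]},{"hand": 1,"delta_pos": [0.8,40.3,2],"delta_rot": [0,0,-0.29]}]'

```text
clock: 14.73
tcp_pos: [0.5381, -0.269, 0.1078]
eef_rot: [0.99, 0.143, -0.0, 0.0]
contact_force: [0.5, 0.9, 0.3]
width: 0.0881
```

Run:
```python
from h import *
st(); go(.5404,-.2665,.008,-73.4); save(cam("wrist"),"w7")
```

```text
t 14.73 p [ 0.5381 -0.269   0.1078] A -73.6 q6 36 F [0.5 0.9 0.3] w 0.0881 tilt [-0. -0. -1.]
tgt (0.5404, -0.2665, 0.008, -73.4) dpos [0.29, -0.17, 9.98] drot [0.0, 0.0, -0.003]
```

View pics/w7.png

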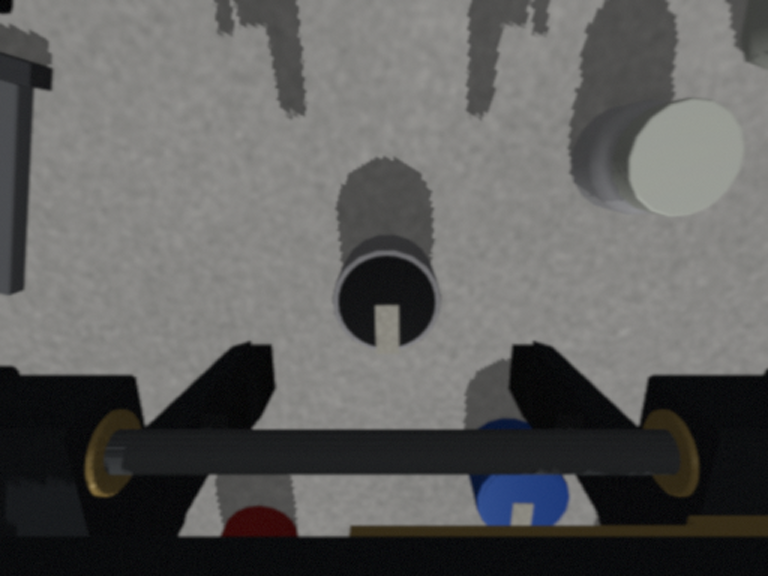

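Can1's strip at (387,325) points straight back along tool -x, which is the angle I planned for. Descending.

>>> play_rows --steps '[{"hand": 1,"delta_pos": [0.3,-0.2,2],"delta_rot": [0,0,0]},{"hand": 1,"delta_pos": [0.3,-0.2,5],"delta_rot": [0,0,0]},{"hand": 1,"delta_pos": [0.3,-0.2,8],"delta_rot": [0,0,0]},{"hand": 1,"delta_pos": [0.3,-0.2,9.5],"delta_rot": [0,0,0]},{"hand": 1,"delta_pos": [0.3,-0.2,10],"delta_rot": [0,0,0]},{"hand": 0.5,"delta_pos": [0.3,-0.2,10],"delta_rot": [0,0,0]},{"hand": 0.1,"delta_pos": [0.3,-0.2,10],"delta_rot": [0,0,0]},{"hand": -0.2,"delta_pos": [0.3,-0.2,10],"delta_rot": [0,0,0]},{"hand": -0.2,"delta_pos": [0.3,-0.2,10],"delta_rot": [0,0,0]},{"hand": -0.2,"delta_pos": [0.3,-0.2,10],"delta_rot": [0,0,0]},{"hand": -0.2,"delta_pos": [0.3,-0.2,10],"delta_rot": [0,0,0]}]'

```text
clock: 15.7
tcp_pos: [0.5412, -0.2642, 0.0102]
eef_rot: [0.99, 0.144, 0.001, 0.001]
contact_force: [0.5, 1.0, 4.6]
width: 0.0552
```

Run:
```python
from h import *
st()
```

```text
t 15.7 p [ 0.5412 -0.2642  0.0102] A -73.4 q6 36 F [0.5 1.  4.6] w 0.0552 tilt [ 0.002 -0.001 -1.   ]
```

>>> play_rows --steps '[{"hand": -0.2,"delta_pos": [0,0,-1],"delta_rot": [0,0,0]},{"hand": -0.2,"delta_pos": [0,0,-3],"delta_rot": [0,0,0]},{"hand": -0.2,"delta_pos": [0,0,-6],"delta_rot": [0,0,0]},{"hand": -0.2,"delta_pos": [0,0,-8],"delta_rot": [0,0,0]},{"hand": -0.2,"delta_pos": [0,0,-8],"delta_rot": [0,0,0]}]'

```text
clock: 16.12
tcp_pos: [0.5422, -0.2649, 0.0938]
eef_rot: [0.99, 0.144, 0.003, 0.003]
contact_force: [0.1, -0.3, -2.0]
width: 0.0551
```

Run:
```python
from h import *
st();go(.5305,.010,.09,90)
```

```text
t 16.12 p [ 0.5422 -0.2649  0.0938] A -73.4 q6 36 F [ 0.1 -0.3 -2. ] w 0.0551 tilt [ 0.006 -0.004 -1.   ]
tgt (0.5305, 0.01, 0.09, 90) dpos [6.73, -26.68, 0.26] drot [0.008, 0.008, -2.852]
```

>>> play_rows --steps '[{"hand": -0.2,"delta_pos": [0.5,-2,0],"delta_rot": [0,0,-0.12]},{"hand": -0.2,"delta_pos": [1.2,-4.8,0],"delta_rot": [0,0,-0.24]},{"hand": -0.2,"delta_pos": [1.9,-7.6,0],"delta_rot": [0,0,-0.36]},{"hand": -0.2,"delta_pos": [2.6,-10.4,0],"delta_rot": [0,0,-0.48]},{"hand": -0.2,"delta_pos": [3.3,-13.2,0],"delta_rot": [0,0,-0.6]},{"hand": -0.2,"delta_pos": [4.0,-16,0],"delta_rot": [0,0,-0.72]},{"hand": -0.2,"delta_pos": [4.7,-18.8,0],"delta_rot": [0,0,-0.84]},{"hand": -0.2,"delta_pos": [5.4,-21.6,0],"delta_rot": [0,0,-0.96]},{"hand": -0.2,"delta_pos": [6.1,-24.2,0],"delta_rot": [0,0,-1.08]},{"hand": -0.2,"delta_pos": [6.5,-25.8,0.1],"delta_rot": [0,0,-1.2]},{"hand": -0.2,"delta_pos": [6.7,-26.6,0.2],"delta_rot": [0,0,-1.32]},{"hand": -0.2,"delta_pos": [6.7,-26.7,0.2],"delta_rot": [0,0,-1.44]}]'

```text
clock: 17.12
tcp_pos: [0.5277, 0.013, 0.0862]
eef_rot: [0.646, 0.764, -0.0, -0.001]
contact_force: [0.6, -0.2, -2.7]
width: 0.0559
```

Run:
```python
from h import *
st();go(.5305,.010,.09,90)
```

```text
t 17.12 p [0.5277 0.013  0.0862] A 9.6 q6 -21 F [ 0.6 -0.2 -2.7] w 0.0559 tilt [-0.002  0.001 -1.   ]
tgt (0.5305, 0.01, 0.09, 90) dpos [-0.35, 0.23, -0.38] drot [-0.001, -0.003, -1.404]
```

>>> play_rows --steps '[{"hand": -0.2,"delta_pos": [-0.3,0.2,0],"delta_rot": [0,0,-0.12]},{"hand": -0.2,"delta_pos": [-0.3,0.2,0],"delta_rot": [0,0,-0.24]},{"hand": -0.2,"delta_pos": [-0.3,0.2,0],"delta_rot": [0,0,-0.36]},{"hand": -0.2,"delta_pos": [-0.3,0.2,0],"delta_rot": [0,0,-0.48]},{"hand": -0.2,"delta_pos": [-0.3,0.2,0],"delta_rot": [0,0,-0.6]},{"hand": -0.2,"delta_pos": [-0.3,0.2,0],"delta_rot": [0,0,-0.72]},{"hand": -0.2,"delta_pos": [-0.3,0.2,0],"delta_rot": [0,0,-0.84]},{"hand": -0.2,"delta_pos": [-0.3,0.2,0],"delta_rot": [0,0,-0.96]},{"hand": -0.2,"delta_pos": [-0.3,0.2,0],"delta_rot": [0,0,-1.08]},{"hand": -0.2,"delta_pos": [-0.3,0.2,0],"delta_rot": [0,0,-1.2]},{"hand": -0.2,"delta_pos": [-0.3,0.2,0],"delta_rot": [0,0,-1.32]},{"hand": -0.2,"delta_pos": [-0.3,0.2,0],"delta_rot": [0,0,-1.404]}]'

```text
clock: 18.12
tcp_pos: [0.5305, 0.0085, 0.0863]
eef_rot: [0.001, 1.0, 0.0, -0.001]
contact_force: [-0.3, 0.3, -2.6]
width: 0.0552
```

Run:
```python
from h import *
st();go(.5305,.010,.0235,90); save(cam("wrist"),"w8"); save(cam("scene"),"s8")
```

```text
t 18.12 p [0.5305 0.0085 0.0863] A 89.9 q6 -102 F [-0.3  0.3 -2.6] w 0.0552 tilt [-0.002  0.    -1.   ]
tgt (0.5305, 0.01, 0.0235, 90) dpos [-0.02, 0.14, 6.28] drot [0.0, -0.002, -0.002]
```

View pics/w8.png

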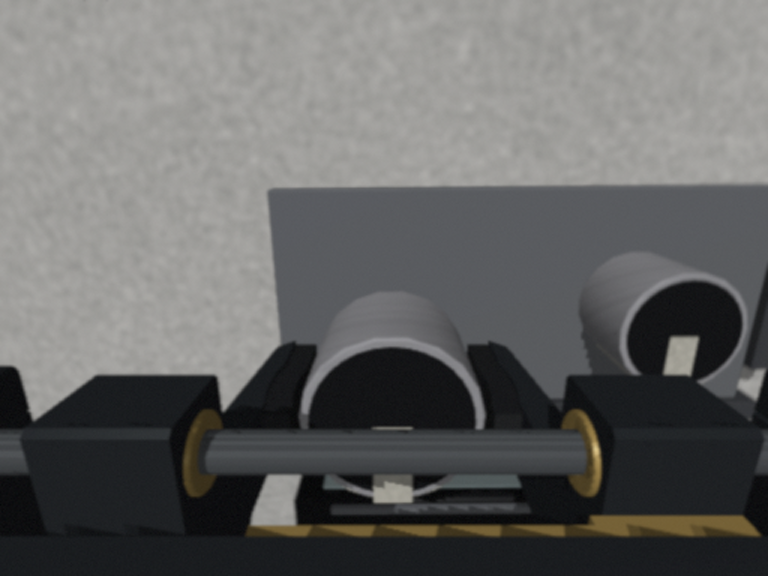

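View pics/s8.png

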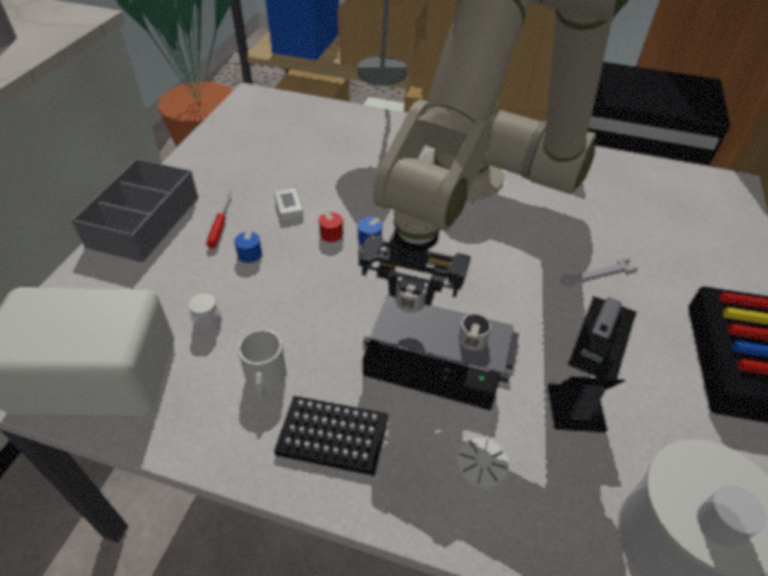

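Can1's strip at (393,465) points to the reader, and can2 is in place at (683,330). Lowering.

>>> play_rows --steps '[{"hand": -0.2,"delta_pos": [0,0.1,2],"delta_rot": [0,0,0]},{"hand": -0.2,"delta_pos": [0,0.1,4],"delta_rot": [0,0,0]},{"hand": -0.2,"delta_pos": [0,0.1,5.5],"delta_rot": [0,0,0]},{"hand": -0.2,"delta_pos": [0,0.1,6.1],"delta_rot": [0,0,0]},{"hand": -0.2,"delta_pos": [0,0.1,6.3],"delta_rot": [0,0,0]},{"hand": -0.2,"delta_pos": [0,0.1,6.4],"delta_rot": [0,0,0]},{"hand": -0.2,"delta_pos": [0,0.1,6.4],"delta_rot": [0,0,0]}]'

```text
clock: 18.8
tcp_pos: [0.5315, 0.0094, 0.0237]
eef_rot: [0.004, 1.0, -0.0, 0.0]
contact_force: [-0.3, 0.0, -2.5]
width: 0.0553
```

>>> play_rows --steps '[{"hand": -0.2,"delta_pos": [0,0,0.1],"delta_rot": [0,0,0]},{"hand": -0.2,"delta_pos": [0,0,0.2],"delta_rot": [0,0,0]},{"hand": -0.2,"delta_pos": [0,0,0.2],"delta_rot": [0,0,0]}]'

```text
clock: 19.05
tcp_pos: [0.5317, 0.0094, 0.0223]
eef_rot: [0.004, 1.0, -0.0, 0.001]
contact_force: [-2.0, 0.2, 4.3]
width: 0.0552
```

>>> play_rows --steps '[{"hand": 0.5,"delta_pos": [0,0,0],"delta_rot": [0,0,0]},{"hand": 0.9,"delta_pos": [0,0,0],"delta_rot": [0,0,0]},{"hand": 0.9,"delta_pos": [0,0,0],"delta_rot": [0,0,0]},{"hand": 0.9,"delta_pos": [0,0,0],"delta_rot": [0,0,0]},{"hand": 0.9,"delta_pos": [0,0,-2],"delta_rot": [0,0,0]},{"hand": 0.9,"delta_pos": [0,0,-5],"delta_rot": [0,0,0]},{"hand": 0.9,"delta_pos": [0,0,-8],"delta_rot": [0,0,0]},{"hand": 0.9,"delta_pos": [0,0,-12],"delta_rot": [0,0,0]},{"hand": 0.9,"delta_pos": [0,0,-16],"delta_rot": [0,0,0]}]'

```text
clock: 19.8
tcp_pos: [0.5306, 0.0096, 0.1827]
eef_rot: [0.004, 1.0, 0.0, -0.001]
contact_force: [0.7, 0.1, 0.1]
width: 0.0836
```

Run:
```python
from h import *
st(); save(cam("wrist"),"w9"); save(cam("top"),"t9")
th=-10.35; a=np.radians(th); o=np.array([.4397,.3778])
# scanner pinch guess, jaw perpendicular to x
p=o+.0*np.array([np.cos(a),np.sin(a)]); go(*p,.2,th+90); go(*p,.2,th-90)
c=load("t9"); cv2.imwrite("pics/t9z.png",cv2.resize(c["f"][130:250,90:265],None,fx=4.5,fy=4.5,interpolation=cv2.INTER_CUBIC))
```

```text
t 19.8 p [0.5306 0.0096 0.1827] A 89.5 q6 -101 F [0.7 0.1 0.1] w 0.0836 tilt [-0.001  0.    -1.   ]
tgt (np.float64(0.4397), np.float64(0.3778), 0.2, 79.65) dpos [9.64, 36.79, -1.48] drot [-0.001, 0.011, 0.173]
tgt (np.float64(0.4397), np.float64(0.3778), 0.2, -100.35) dpos [9.64, 36.79, -1.48] drot [-0.017, -0.002, -2.968]
```

View pics/w9.png

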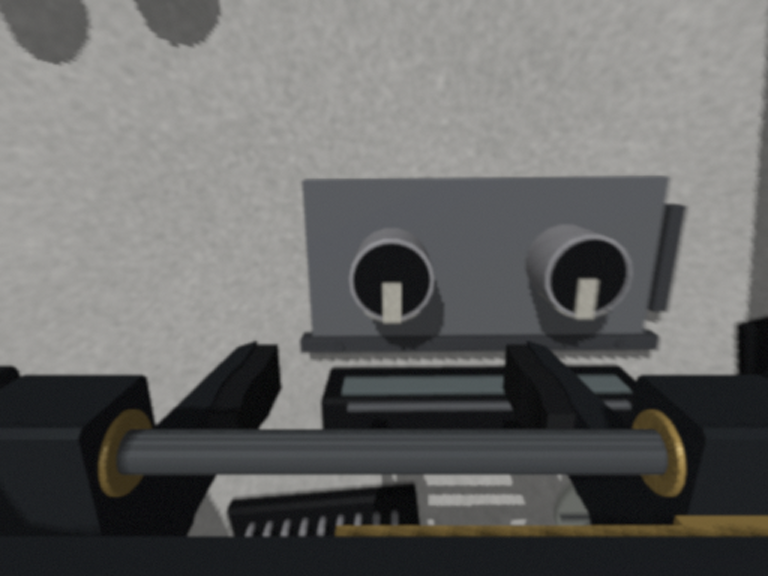

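View pics/t9z.png

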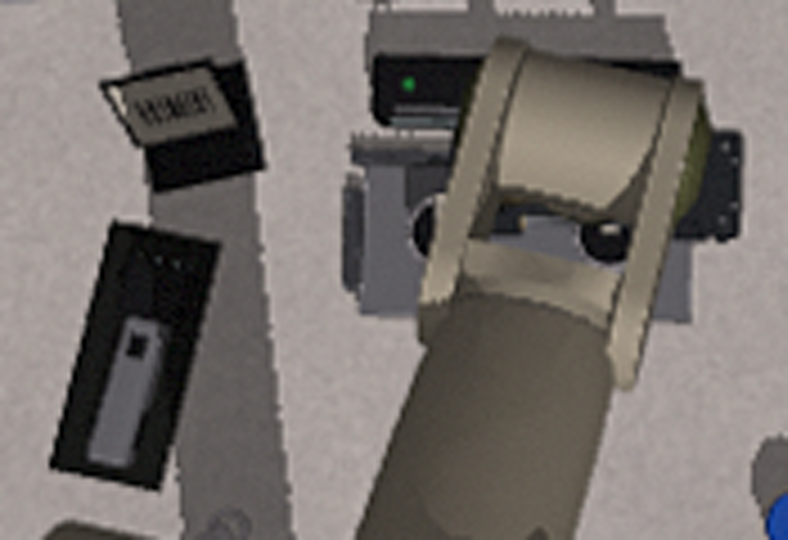

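The plate is against both stops, and both strips at (392,300) and (587,298) point to the reader. Moving over the scanner.

>>> play_rows --steps '[{"hand": 0.9,"delta_pos": [1,3,-1],"delta_rot": [0,0,0.05]},{"hand": 0.9,"delta_pos": [2,7,-1.5],"delta_rot": [0,0,0.1]},{"hand": 0.9,"delta_pos": [3,11,-1.5],"delta_rot": [0,0,0.173]},{"hand": 0.9,"delta_pos": [4,15,-1.5],"delta_rot": [0,0,0.173]},{"hand": 0.5,"delta_pos": [5,19,-1.5],"delta_rot": [0,0,0.173]},{"hand": 0.5,"delta_pos": [6,23,-1.5],"delta_rot": [0,0,0.173]},{"hand": 0.5,"delta_pos": [7,27,-1.5],"delta_rot": [0,0,0.173]},{"hand": 0.5,"delta_pos": [8,31,-1.5],"delta_rot": [0,0,0.173]},{"hand": 0.5,"delta_pos": [9,34.5,-1.5],"delta_rot": [0,0,0.173]},{"hand": 0.5,"delta_pos": [9.6,36.5,-1.5],"delta_rot": [0,0,0.173]},{"hand": 0.5,"delta_pos": [9.6,36.8,-1.5],"delta_rot": [0,0,0.173]}]'

```text
clock: 20.82
tcp_pos: [0.4363, 0.3813, 0.1953]
eef_rot: [0.088, 0.996, 0.0, -0.001]
contact_force: [-0.1, 0.1, -0.1]
width: 0.0663
```

Run:
```python
from h import *
st(); c=cam("wrist");save(c,"w10")
```

```text
t 20.82 p [0.4363 0.3813 0.1953] A 79.9 q6 -50 F [-0.1  0.1 -0.1] w 0.0663 tilt [-0.001  0.    -1.   ]
```

View pics/w10.png

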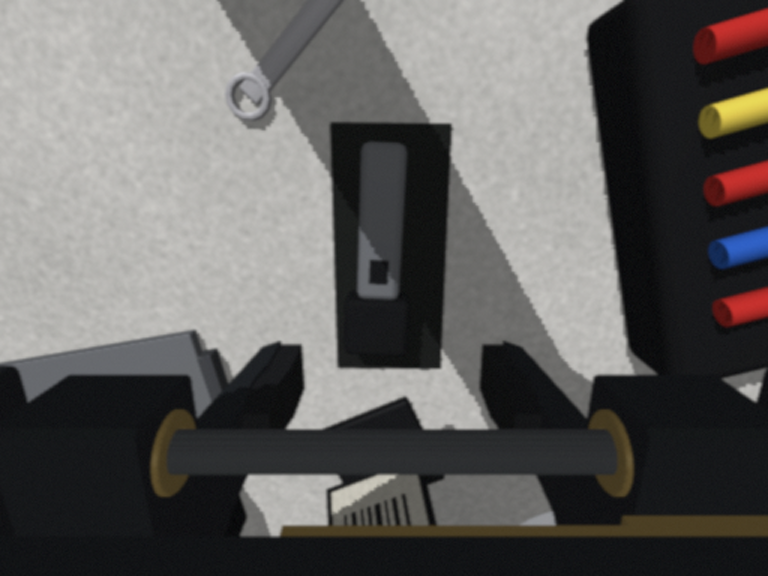

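The scanner's grip spans (383,142) to (379,297), its head ends near v=352, and the mat corners are at (332,123), (451,125), (440,367) and (338,366).

Run:
```python
from h import *
c=load("w10")
g=lambda u,v,z:ray(c,(u+.5)/1.5-.5,(v+.5)/1.5-.5,z)[:2]
r=g(383.5,142,.031);f=g(379,298,.031); print("rear",r,"front",f,np.linalg.norm(f-r),np.degrees(np.arctan2(*(f-r)[::-1])))
m=[g(*q,.003) for q in ((332,123),(451,125),(440,367),(338,366))]; print(np.round(m,4), "ctr",np.mean(m,0))
for i,j in((0,3),(1,2)): d=m[j]-m[i]; print(np.linalg.norm(d),np.degrees(np.arctan2(d[1],d[0])))
N=800;sc=.0004;ctr=np.array([.44,.38]);th=np.radians(-10.35)
# rectify at z=.031 rotated: rows along +x axis of scanner, cols along -? y
ex=np.array([np.cos(th),np.sin(th)]);ey=np.array([-ex[1],ex[0]])
I,J=np.mgrid[0:600,0:300]
P=ctr[:,None,None]+ex[:,None,None]*(I-300)*sc+ey[:,None,None]*(J-150)*sc
X=np.stack([P[0],P[1],np.full(I.shape,.031)],-1)@c["R"].T+c["t"]
M=(X[...,:2]/X[...,2:]*c["fl"]+[c["cx"],c["cy"]]).astype(np.float32)
im=cv2.remap(c["f"],M[...,0],M[...,1],cv2.INTER_CUBIC)
im=np.clip(im.astype(float)*2,0,255).astype(np.uint8)
cv2.imwrite("pics/rs.png",im)
```

```text
rear [0.35184731 0.39000829] front [0.46102734 0.36657703] 0.1116660294001592 -12.11258871193297
[[0.3314 0.3549]
 [0.348  0.4405]
 [0.5409 0.4045]
 [0.5246 0.3179]] ctr [0.43621611 0.37944991]
0.1967485901650106 -10.84150724469796
0.19628352022556483 -10.550054509391762
```

View pics/rs.png

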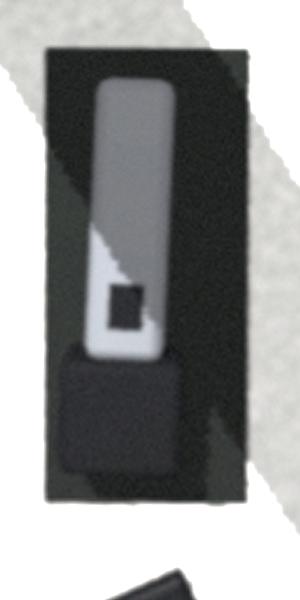

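Run:
```python
from h import *
st(); go(.4403,.3706,.0065,77.7)
```

```text
t 20.87 p [0.4371 0.3799 0.1953] A 79.8 q6 -51 F [-0.2 -0.3 -1. ] w 0.0663 tilt [-0.001 -0.    -1.   ]
tgt (0.4403, 0.3706, 0.0065, 77.7) dpos [-0.5, -0.85, 18.88] drot [-0.001, -0.001, 0.037]
```

>>> play_rows --steps '[{"hand": 0.5,"delta_pos": [-0.5,-0.9,3],"delta_rot": [0,0,0.037]},{"hand": 0.5,"delta_pos": [-0.5,-0.9,6],"delta_rot": [0,0,0.037]},{"hand": 0.5,"delta_pos": [-0.5,-0.9,9],"delta_rot": [0,0,0.037]},{"hand": 0.5,"delta_pos": [-0.5,-0.9,12],"delta_rot": [0,0,0.037]},{"hand": 0.5,"delta_pos": [-0.5,-0.9,13.5],"delta_rot": [0,0,0.037]},{"hand": 0.5,"delta_pos": [-0.5,-0.9,14],"delta_rot": [0,0,0.037]}]'

```text
clock: 21.37
tcp_pos: [0.4407, 0.3664, 0.0533]
eef_rot: [0.109, 0.994, -0.002, -0.002]
contact_force: [0.1, 0.0, 0.2]
width: 0.0663
```

Run:
```python
from h import *
st(); go(.4403,.3706,.0065,77.7); save(cam("wrist"),"w11")
```

```text
t 21.37 p [0.4407 0.3664 0.0533] A 77.4 q6 -50 F [0.1 0.  0.2] w 0.0663 tilt [-0.005 -0.003 -1.   ]
tgt (0.4403, 0.3706, 0.0065, 77.7) dpos [0.11, 0.42, 4.68] drot [-0.004, -0.004, -0.005]
```

View pics/w11.png

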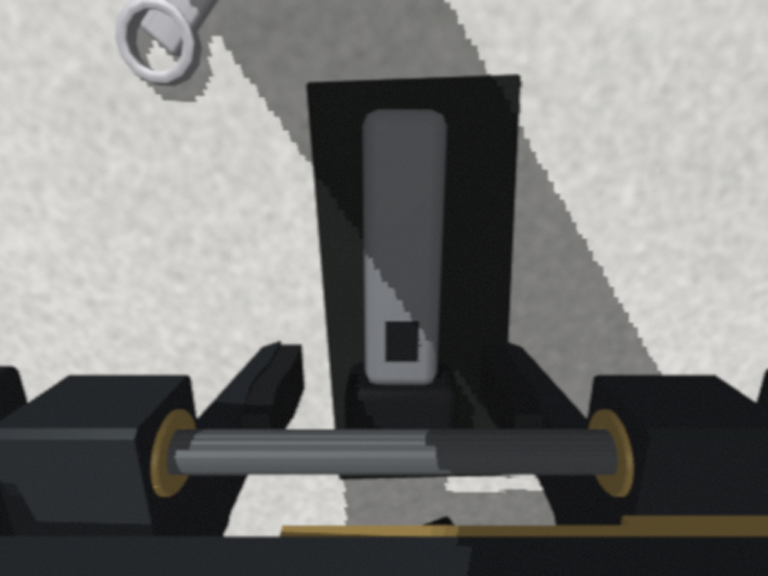

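>>> play_rows --steps '[{"hand": 0.5,"delta_pos": [0.1,0.4,2],"delta_rot": [0,0,0]},{"hand": 0.5,"delta_pos": [0.1,0.4,3.5],"delta_rot": [0,0,0]},{"hand": 0.5,"delta_pos": [0.1,0.4,4.3],"delta_rot": [0,0,0]},{"hand": 0.5,"delta_pos": [0.1,0.4,4.6],"delta_rot": [0,0,0]},{"hand": 0.5,"delta_pos": [0.1,0.4,4.7],"delta_rot": [0,0,0]}]'

```text
clock: 21.83
tcp_pos: [0.4417, 0.3724, 0.0097]
eef_rot: [0.109, 0.994, 0.0, 0.0]
contact_force: [-0.3, -0.5, -0.6]
width: 0.0659
```

Run:
```python
from h import *
st(); go(.4403,.3706,.0065,77.7)
```

```text
t 21.83 p [0.4417 0.3724 0.0097] A 77.5 q6 -49 F [-0.3 -0.5 -0.6] w 0.0659 tilt [ 0.001  0.    -1.   ]
tgt (0.4403, 0.3706, 0.0065, 77.7) dpos [0.1, -0.2, 0.32] drot [0.0, 0.001, -0.004]
```

Closing at 40 N, correcting gently on the way.

>>> play_rows --steps '[{"hand": 0.3,"delta_pos": [0.1,-0.15,0.2],"delta_rot": [0,0,0]},{"hand": 0,"delta_pos": [0.1,-0.15,0.2],"delta_rot": [0,0,0]},{"hand": -0.3,"delta_pos": [0.1,-0.15,0.2],"delta_rot": [0,0,0]},{"hand": -0.6,"delta_pos": [0.1,-0.15,0.2],"delta_rot": [0,0,0]},{"hand": -0.8,"delta_pos": [0.1,-0.15,0.2],"delta_rot": [0,0,0]},{"hand": -0.8,"delta_pos": [0.1,-0.15,0.2],"delta_rot": [0,0,0]},{"hand": -0.8,"delta_pos": [0.1,-0.15,0.2],"delta_rot": [0,0,0]},{"hand": -0.8,"delta_pos": [0.1,-0.15,0.2],"delta_rot": [0,0,0]}]' --squeeze 40

```text
clock: 22.5
tcp_pos: [0.44, 0.3714, 0.0076]
eef_rot: [0.109, 0.994, 0.0, 0.0]
contact_force: [-1.0, 0.0, 4.3]
width: 0.0316
```

Run:
```python
from h import *
st()
```

```text
t 22.5 p [0.44   0.3714 0.0076] A 77.5 q6 -49 F [-1.   0.   4.3] w 0.0316 tilt [ 0.  0. -1.]
```

```bash
python3 - <<'E'
from h import *
from scipy.optimize import least_squares
c=load("top0")
z=lambda u,v:np.array([90+(u+.5)/4.5-.5,130+(v+.5)/4.5-.5])
obs=[((.045,-.045,.012),z(245,55)),((-.045,-.045,.012),z(265,168)),((-.045,.045,.012),z(156,190))]
s,k=np.sin(.4),np.cos(.4)
cd=lambda a,b:(b*s,a,.085+b*k)
cobs=[(cd(.037,.037),z(101,83)),(cd(-.037,.037),z(209,62)),(cd(-.037,-.037),z(238,128)),(cd(.037,-.037),z(138,146))]
def W(p,X):
    ca,sa=np.cos(p[2]),np.sin(p[2]); return (p[0]+ca*X[0]-sa*X[1],p[1]+sa*X[0]+ca*X[1],X[2])
for nm,o in (("foot",obs),("card",cobs),("both",obs+cobs)):
    F=lambda p:np.concatenate([np.array(proj(c,W(p,X)))-q for X,q in o])
    r=least_squares(F,[.622,.337,.2]); print(nm,r.x[:2].round(4),np.degrees(r.x[2]).round(1),r.fun.round(1))
E
python3 - <<'E'
from h import *
c=load("s8");cv2.imwrite("pics/s8z.png",cv2.resize(c["f"][190:295,350:450],None,fx=5.5,fy=5.5,interpolation=cv2.INTER_CUBIC))
E
```

```text
foot [0.6212 0.3373] 13.8 [ 0.1  0.4  0.4 -0.5 -0.5  0.1]
card [0.6199 0.3402] 12.6 [ 1.2  0.8 -0.6  1.1 -0.9 -1.   0.2 -0.9]
both [0.6205 0.339 ] 13.7 [-0.4  0.7 -0.1 -0.3 -1.   0.2  1.6  0.8 -0.3  0.8 -0.5 -1.4  0.6 -0.9]
```

>>> play_rows --steps '[{"hand": -0.8,"delta_pos": [0,0,-1],"delta_rot": [0,0,0]},{"hand": -0.8,"delta_pos": [0,0,-2.5],"delta_rot": [0,0,0]},{"hand": -0.8,"delta_pos": [0,0,-4.5],"delta_rot": [0,0,0]},{"hand": -0.8,"delta_pos": [0,0,-6.4],"delta_rot": [0,0,0]},{"hand": -0.8,"delta_pos": [0,0,-6.4],"delta_rot": [0,0,0]}]'

```text
clock: 22.92
tcp_pos: [0.4412, 0.3722, 0.0749]
eef_rot: [0.109, 0.994, 0.002, 0.002]
contact_force: [0.5, 0.6, -0.9]
width: 0.0315
```

Run:
```python
from h import *
st(); save(cam("wrist"),"w12"); save(cam("scene"),"s12")
```

```text
t 22.92 p [0.4412 0.3722 0.0749] A 77.5 q6 -49 F [ 0.5  0.6 -0.9] w 0.0315 tilt [ 0.005  0.003 -1.   ]
```

View pics/w12.png

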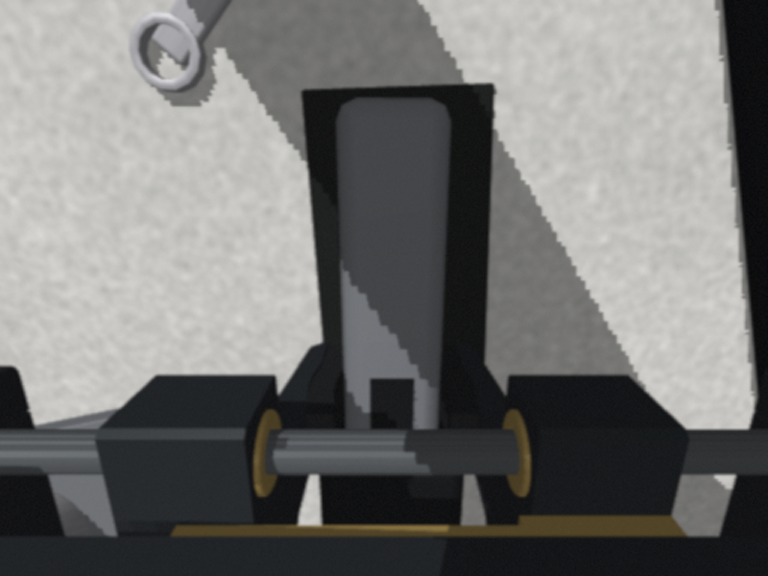

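View pics/s12.png

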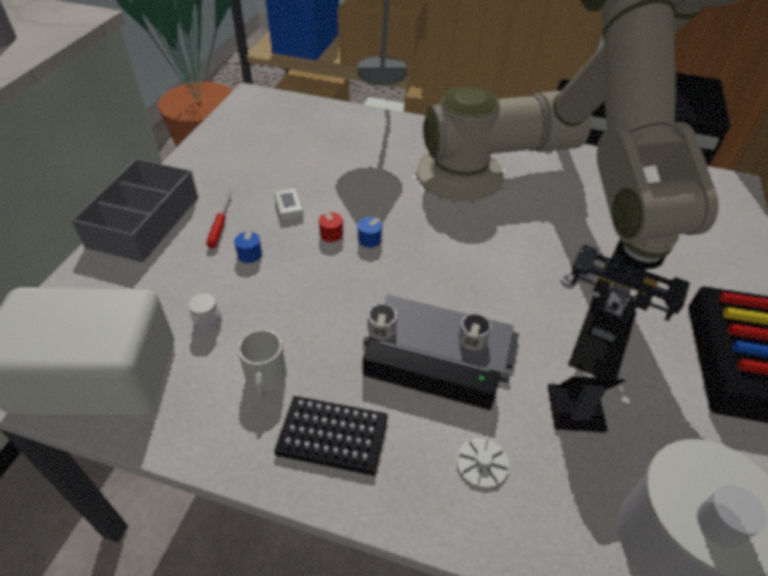

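View pics/s8z.png

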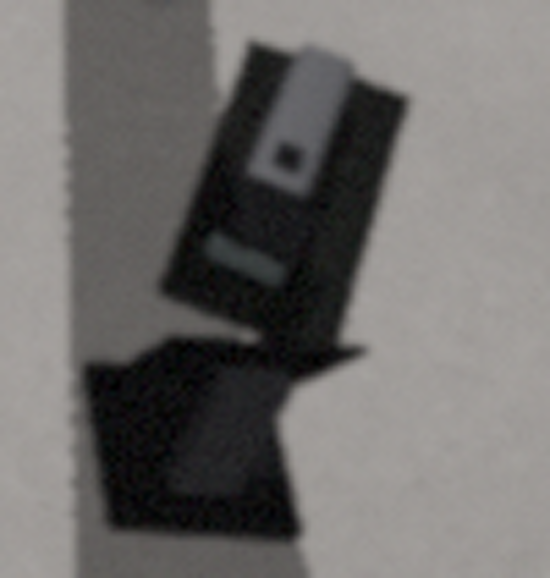

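The scanner is held, parallel to the tool. The card-stand fit gives (0.621, 0.339) with yaw 13.5°, so I'm moving to the scan pose.

Run:
```python
from h import *
st(); go(.480,.3047,.0716,103.5)
```

```text
t 23.02 p [0.4399 0.3713 0.0715] A 77.5 q6 -49 F [-0.5  0.1 -2.5] w 0.0317 tilt [ 0.001  0.    -1.   ]
tgt (0.48, 0.3047, 0.0716, 103.5) dpos [-5.36, -5.64, -0.01] drot [0.0, 0.001, -0.453]
```

>>> play_rows --steps '[{"hand": -0.8,"delta_pos": [-0.3,-0.5,0],"delta_rot": [0,0,-0.04]},{"hand": -0.8,"delta_pos": [-1,-1.2,0],"delta_rot": [0,0,-0.1]},{"hand": -0.8,"delta_pos": [-1.7,-2,0],"delta_rot": [0,0,-0.16]},{"hand": -0.8,"delta_pos": [-2.4,-2.8,0],"delta_rot": [0,0,-0.22]},{"hand": -0.8,"delta_pos": [-3.1,-3.5,0],"delta_rot": [0,0,-0.28]},{"hand": -0.8,"delta_pos": [-3.8,-4.2,0],"delta_rot": [0,0,-0.34]},{"hand": -0.8,"delta_pos": [-4.5,-4.9,0],"delta_rot": [0,0,-0.4]},{"hand": -0.8,"delta_pos": [-5.1,-5.4,0],"delta_rot": [0,0,-0.44]},{"hand": -0.8,"delta_pos": [-5.4,-5.6,0],"delta_rot": [0,0,-0.453]},{"hand": -0.8,"delta_pos": [-5.4,-5.6,0],"delta_rot": [0,0,-0.453]},{"hand": -0.8,"delta_pos": [-5.4,-5.6,0],"delta_rot": [0,0,-0.453]}]'

```text
clock: 23.93
tcp_pos: [0.4802, 0.305, 0.0706]
eef_rot: [-0.117, 0.993, -0.0, -0.001]
contact_force: [-0.1, 0.5, -0.9]
width: 0.0312
```

Run:
```python
from h import *
st(); go(.480,.3047,.0716,103.5); save(cam("wrist"),"w13"); c=cam("scene"); save(c,"s13"); t=cam("top"); save(t,"t13")
cv2.imwrite("pics/s13z.png",cv2.resize(c["f"][140:295,350:450],None,fx=3.8,fy=3.8,interpolation=cv2.INTER_CUBIC))
cv2.imwrite("pics/t13z.png",cv2.resize(t["f"][130:250,90:265],None,fx=4.5,fy=4.5,interpolation=cv2.INTER_CUBIC))
```

```text
t 23.93 p [0.4802 0.305  0.0706] A 103.4 q6 -83 F [-0.1  0.5 -0.9] w 0.0312 tilt [-0.001 -0.    -1.   ]
tgt (0.48, 0.3047, 0.0716, 103.5) dpos [0.02, -0.02, -0.1] drot [-0.0, -0.001, -0.002]
```

View pics/w13.png

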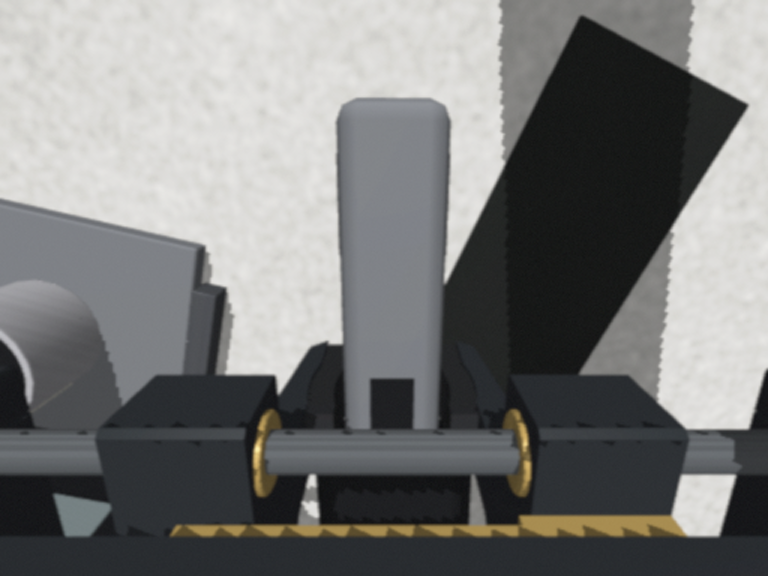

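View pics/s13z.png

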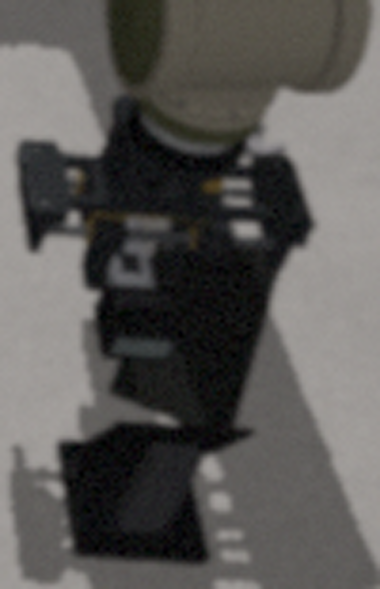

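View pics/t13z.png

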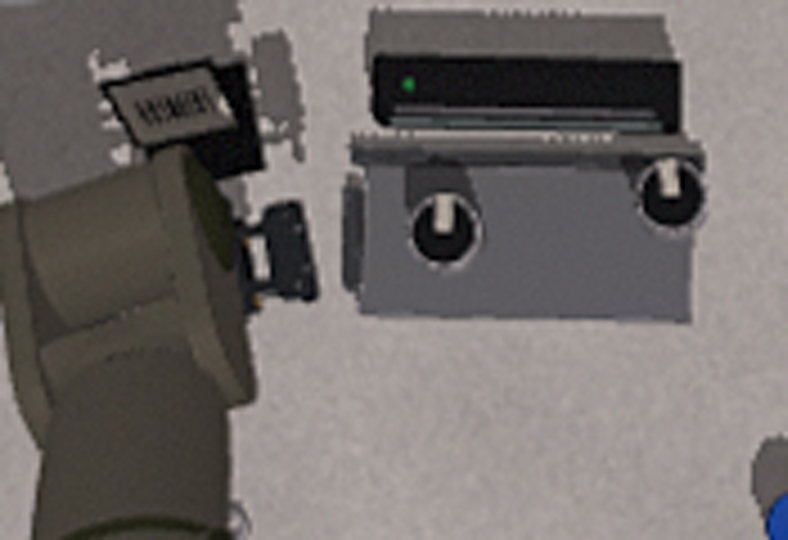

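The top view shows that can1 has been knocked. It's now at about (670,193), at the plate's far right corner, so it wouldn't be properly on while I scan. I'll lay the scanner back, mend can1, and then scan.

Run:
```python
from h import *
st(); go(.44,.3714,.05,77.5); go(.44,.3714,.0085,77.5)
```

```text
t 24.08 p [0.4802 0.3053 0.071 ] A 103.5 q6 -83 F [ 0.3 -1.1 -1.7] w 0.0314 tilt [-0.001 -0.    -1.   ]
tgt (0.44, 0.3714, 0.05, 77.5) dpos [2.36, 7.36, 2.1] drot [-0.0, -0.001, 0.453]
tgt (0.44, 0.3714, 0.0085, 77.5) dpos [2.36, 7.36, 6.25] drot [-0.0, -0.001, 0.453]
```

>>> play_rows --steps '[{"hand": -0.8,"delta_pos": [0.3,0.8,0],"delta_rot": [0,0,0.05]},{"hand": -0.8,"delta_pos": [0.6,1.8,0],"delta_rot": [0,0,0.11]},{"hand": -0.8,"delta_pos": [0.9,2.8,0],"delta_rot": [0,0,0.17]},{"hand": -0.8,"delta_pos": [1.2,3.8,0],"delta_rot": [0,0,0.23]},{"hand": -0.8,"delta_pos": [1.5,4.8,0],"delta_rot": [0,0,0.29]},{"hand": -0.8,"delta_pos": [1.8,5.8,0.3],"delta_rot": [0,0,0.35]},{"hand": -0.8,"delta_pos": [2.1,6.6,0.7],"delta_rot": [0,0,0.41]},{"hand": -0.8,"delta_pos": [2.3,7.2,1.2],"delta_rot": [0,0,0.453]},{"hand": -0.8,"delta_pos": [2.4,7.4,2],"delta_rot": [0,0,0.453]},{"hand": -0.8,"delta_pos": [2.4,7.4,3],"delta_rot": [0,0,0.453]},{"hand": -0.8,"delta_pos": [2.4,7.4,4],"delta_rot": [0,0,0.453]},{"hand": -0.8,"delta_pos": [2.4,7.4,4],"delta_rot": [0,0,0.453]}]'

```text
clock: 25.08
tcp_pos: [0.4392, 0.3705, 0.0289]
eef_rot: [0.108, 0.994, -0.001, -0.002]
contact_force: [-1.3, 0.5, -2.1]
width: 0.0317
```

Run:
```python
from h import *
st(); go(.44,.3714,.008,77.5); save(cam("wrist"),"w14")
```

```text
t 25.08 p [0.4392 0.3705 0.0289] A 77.6 q6 -49 F [-1.3  0.5 -2.1] w 0.0317 tilt [-0.003 -0.002 -1.   ]
tgt (0.44, 0.3714, 0.008, 77.5) dpos [-0.07, 0.11, 2.09] drot [-0.003, -0.003, 0.001]
```

View pics/w14.png

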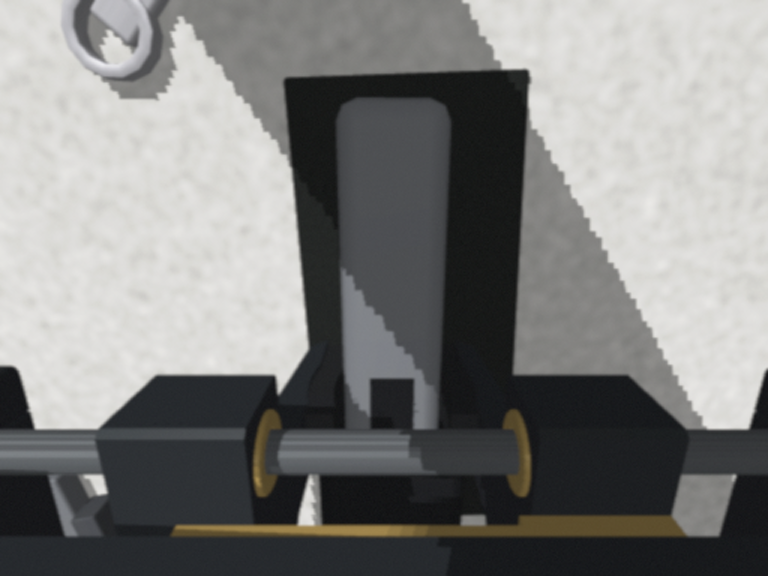

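The scanner is back over its original spot on the mat. Lowering and releasing.

>>> play_rows --steps '[{"hand": -0.8,"delta_pos": [-0.1,0.1,0.8],"delta_rot": [0,0,0]},{"hand": -0.8,"delta_pos": [-0.1,0.1,1.5],"delta_rot": [0,0,0]},{"hand": -0.8,"delta_pos": [-0.1,0.1,1.9],"delta_rot": [0,0,0]},{"hand": -0.8,"delta_pos": [-0.1,0.1,2.1],"delta_rot": [0,0,0]},{"hand": -0.8,"delta_pos": [-0.1,0.1,2.1],"delta_rot": [0,0,0]}]'

```text
clock: 25.55
tcp_pos: [0.441, 0.3719, 0.0097]
eef_rot: [0.109, 0.994, -0.0, -0.0]
contact_force: [0.2, -0.1, -0.9]
width: 0.0313
```

>>> play_rows --steps '[{"hand": -0.8,"delta_pos": [0,0,0.1],"delta_rot": [0,0,0]},{"hand": -0.8,"delta_pos": [0,0,0.2],"delta_rot": [0,0,0]},{"hand": -0.8,"delta_pos": [0,0,0.2],"delta_rot": [0,0,0]}]'

```text
clock: 25.8
tcp_pos: [0.4412, 0.3721, 0.0083]
eef_rot: [0.109, 0.994, 0.0, 0.0]
contact_force: [0.0, -0.9, -1.1]
width: 0.0318
```

>>> play_rows --steps '[{"hand": -0.8,"delta_pos": [0,0,0.1],"delta_rot": [0,0,0]},{"hand": -0.8,"delta_pos": [0,0,0.1],"delta_rot": [0,0,0]},{"hand": -0.4,"delta_pos": [0,0,0.1],"delta_rot": [0,0,0]},{"hand": 0,"delta_pos": [0,0,0.1],"delta_rot": [0,0,0]},{"hand": 0.5,"delta_pos": [0,0,0.1],"delta_rot": [0,0,0]},{"hand": 0.5,"delta_pos": [0,0,0.1],"delta_rot": [0,0,0]},{"hand": 0.5,"delta_pos": [0,0,-2],"delta_rot": [0,0,0]},{"hand": 0.5,"delta_pos": [0,0,-6],"delta_rot": [0,0,0]},{"hand": 0.9,"delta_pos": [0,0,-10],"delta_rot": [0,0,0]},{"hand": 0.9,"delta_pos": [0,0,-14],"delta_rot": [0,0,0]}]'

```text
clock: 26.63
tcp_pos: [0.4408, 0.3719, 0.1499]
eef_rot: [0.109, 0.994, -0.0, -0.0]
contact_force: [0.4, 0.9, 0.7]
width: 0.0765
```

Run:
```python
from h import *
st(); save(cam("wrist"),"w15"); t=cam("top"); save(t,"t15");s=cam("scene");save(s,"s15")
cv2.imwrite("pics/t15z.png",cv2.resize(t["f"][130:250,90:265],None,fx=4.5,fy=4.5,interpolation=cv2.INTER_CUBIC))
cv2.imwrite("pics/s15z.png",cv2.resize(s["f"][180:280,220:360],None,fx=5.5,fy=5.5,interpolation=cv2.INTER_CUBIC))
```

```text
t 26.63 p [0.4408 0.3719 0.1499] A 77.5 q6 -49 F [0.4 0.9 0.7] w 0.0765 tilt [-0.001 -0.    -1.   ]
```

View pics/w15.png

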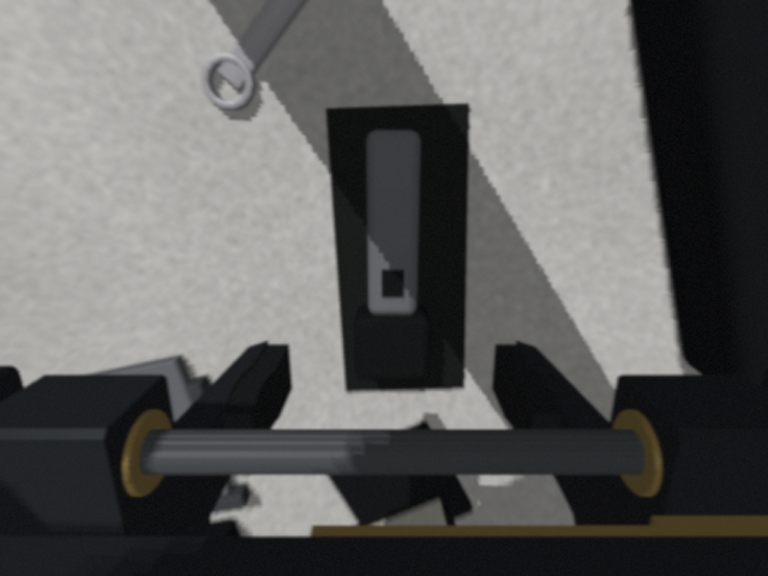

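View pics/t15z.png

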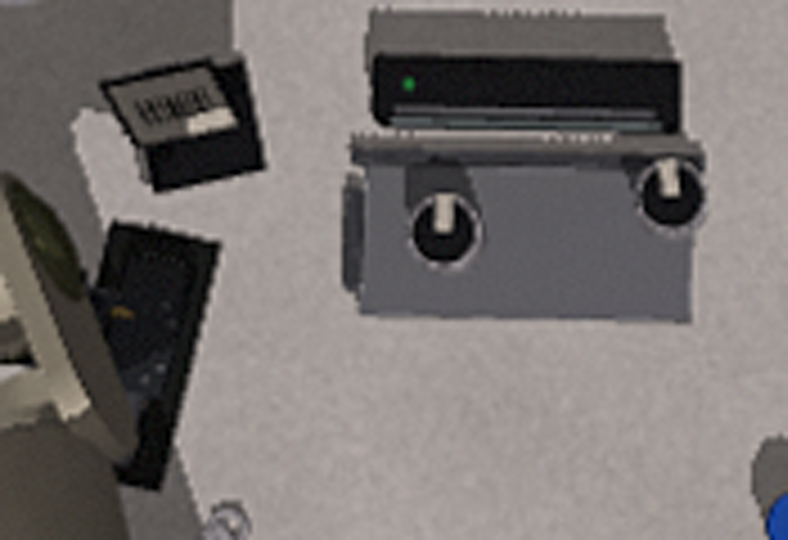

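View pics/s15z.png

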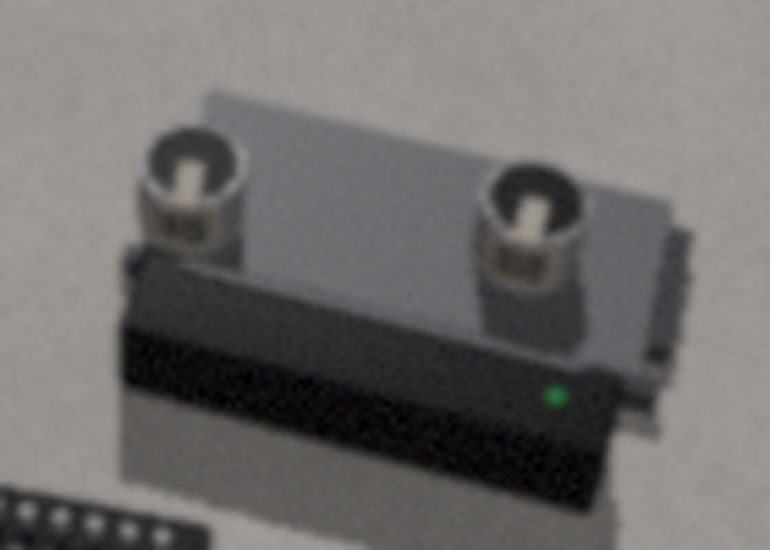

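The scanner is back flat on the mat. Can1 stands at the plate's -y edge, slightly turned. Moving over it for a close look.

Run:
```python
from h import *
t=load("t15"); p=ray(t,90+(670.5)/4.5-.5,130+(195.5)/4.5-.5,.057); print(p); go(.55,p[1],.15,90)
```

```text
[ 0.5639455  -0.03589935  0.057     ]
tgt (0.55, np.float64(-0.03589935404704871), 0.15, 90) dpos [-19.36, -37.57, 0.05] drot [0.004, 0.005, -0.218]
```

>>> play_rows --steps '[{"hand": 0.9,"delta_pos": [-1.5,-3,0],"delta_rot": [0,0,-0.05]},{"hand": 0.9,"delta_pos": [-3.3,-6.5,0],"delta_rot": [0,0,-0.1]},{"hand": 0.9,"delta_pos": [-5.2,-10,0],"delta_rot": [0,0,-0.15]},{"hand": 0.9,"delta_pos": [-7.0,-13.5,0],"delta_rot": [0,0,-0.2]},{"hand": 0.9,"delta_pos": [-8.8,-17,0],"delta_rot": [0,0,-0.218]},{"hand": 0.9,"delta_pos": [-10.6,-20.5,0],"delta_rot": [0,0,-0.218]},{"hand": 0.9,"delta_pos": [-12.4,-24,0],"delta_rot": [0,0,-0.218]},{"hand": 0.9,"delta_pos": [-14.2,-27.5,0],"delta_rot": [0,0,-0.218]},{"hand": 1,"delta_pos": [-16,-31,0],"delta_rot": [0,0,-0.218]},{"hand": 1,"delta_pos": [-17.8,-34.5,0],"delta_rot": [0,0,-0.218]},{"hand": 1,"delta_pos": [-19,-37,0],"delta_rot": [0,0,-0.218]},{"hand": 1,"delta_pos": [-19.4,-37.6,0],"delta_rot": [0,0,-0.218]}]'

```text
clock: 27.78
tcp_pos: [0.5496, -0.0407, 0.1466]
eef_rot: [0.002, 1.0, -0.0, -0.001]
contact_force: [-0.2, -0.3, 0.8]
width: 0.0885
```

>>> play_rows --steps '[{"hand": 1,"delta_pos": [0,0,0],"delta_rot": [0,0,0]},{"hand": 1,"delta_pos": [0,0,0],"delta_rot": [0,0,0]}]'

```text
clock: 27.95
tcp_pos: [0.5487, -0.0361, 0.1473]
eef_rot: [0.0, 1.0, 0.0, -0.001]
contact_force: [-0.2, 0.9, 0.3]
width: 0.0883
```

Run:
```python
from h import *
st(); c=cam("wrist"); save(c,"w16")
ctr=np.array([.563,-.035]);sc=.0002
I,J=np.mgrid[0:400,0:400]
P=[ctr[0]+(I-200)*sc,ctr[1]+(J-200)*sc,np.full(I.shape,.057)]
X=np.stack(P,-1)@c["R"].T+c["t"]; M=(X[...,:2]/X[...,2:]*c["fl"]+[c["cx"],c["cy"]]).astype(np.float32)
cv2.imwrite("pics/r16.png",cv2.remap(c["f"],M[...,0],M[...,1],cv2.INTER_CUBIC))
```

```text
t 27.95 p [ 0.5487 -0.0361  0.1473] A 90.0 q6 -106 F [-0.2  0.9  0.3] w 0.0883 tilt [-0.002  0.001 -1.   ]
```

View pics/w16.png

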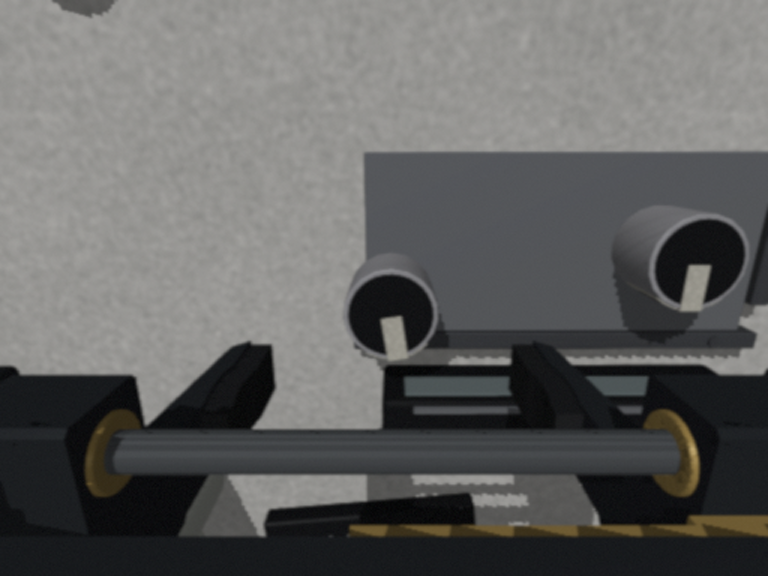

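View pics/r16.png

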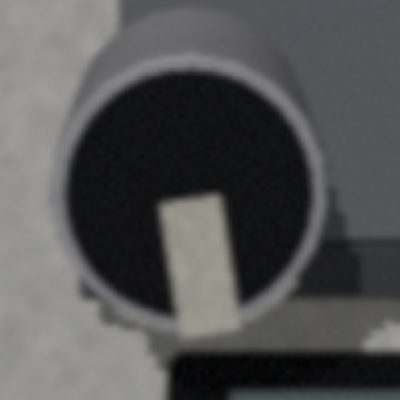

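Run:
```python
from h import *
c=load("w16")
ctr=np.array([.531,.136]);sc=.0002
I,J=np.mgrid[0:400,0:400]
P=[ctr[0]+(I-200)*sc,ctr[1]+(J-200)*sc,np.full(I.shape,.057)]
X=np.stack(P,-1)@c["R"].T+c["t"]; M=(X[...,:2]/X[...,2:]*c["fl"]+[c["cx"],c["cy"]]).astype(np.float32)
cv2.imwrite("pics/r16b.png",cv2.remap(c["f"],M[...,0],M[...,1],cv2.INTER_CUBIC))
st(); go(.5624,-.0368,.08,99.4); go(.5624,-.0368,.021,99.4)
```

```text
t 28.0 p [ 0.5487 -0.0356  0.1476] A 90.1 q6 -106 F [0.  0.4 0.5] w 0.0883 tilt [-0.002  0.001 -1.   ]
tgt (0.5624, -0.0368, 0.08, 99.4) dpos [-1.38, -0.13, 6.75] drot [0.001, -0.002, -0.163]
tgt (0.5624, -0.0368, 0.021, 99.4) dpos [-1.39, -0.14, 12.65] drot [0.001, -0.002, -0.163]
```

View pics/r16b.png

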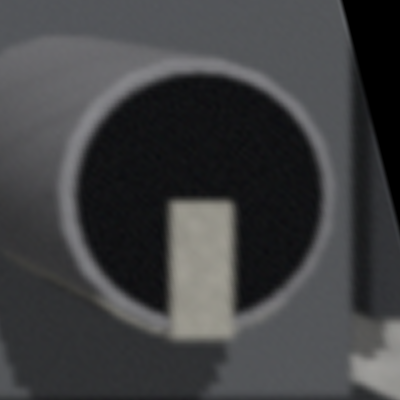

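Can2 is dead square. Can1's label is at +9.4°. Descending to regrasp it.

>>> play_rows --steps '[{"hand": 1,"delta_pos": [-1.0,-0.1,2],"delta_rot": [0,0,-0.1]},{"hand": 1,"delta_pos": [-1.4,-0.1,4],"delta_rot": [0,0,-0.163]},{"hand": 1,"delta_pos": [-1.4,-0.1,6],"delta_rot": [0,0,-0.163]},{"hand": 1,"delta_pos": [-1.4,-0.1,8],"delta_rot": [0,0,-0.163]},{"hand": 1,"delta_pos": [-1.4,-0.1,10],"delta_rot": [0,0,-0.163]},{"hand": 1,"delta_pos": [-1.4,-0.1,11.8],"delta_rot": [0,0,-0.163]},{"hand": 1,"delta_pos": [-1.4,-0.1,12.5],"delta_rot": [0,0,-0.163]},{"hand": 1,"delta_pos": [-1.4,-0.1,12.5],"delta_rot": [0,0,-0.163]},{"hand": 1,"delta_pos": [-1.4,-0.1,12.5],"delta_rot": [0,0,-0.163]}]'

```text
clock: 28.75
tcp_pos: [0.5634, -0.037, 0.0238]
eef_rot: [-0.082, 0.997, -0.0, 0.0]
contact_force: [-0.1, -0.9, -0.1]
width: 0.0883
```

Run:
```python
from h import *
st(); go(.5624,-.0368,.022,99.4)
```

```text
t 28.75 p [ 0.5634 -0.037   0.0238] A 99.4 q6 -115 F [-0.1 -0.9 -0.1] w 0.0883 tilt [ 0.  0. -1.]
tgt (0.5624, -0.0368, 0.022, 99.4) dpos [0.1, 0.04, 0.18] drot [-0.0, 0.0, 0.0]
```

>>> play_rows --steps '[{"hand": 0.5,"delta_pos": [0.1,0,0.1],"delta_rot": [0,0,0]},{"hand": 0.1,"delta_pos": [0.1,0,0.1],"delta_rot": [0,0,0]},{"hand": -0.2,"delta_pos": [0.1,0,0.1],"delta_rot": [0,0,0]},{"hand": -0.2,"delta_pos": [0.1,0,0.1],"delta_rot": [0,0,0]},{"hand": -0.2,"delta_pos": [0.1,0,0.1],"delta_rot": [0,0,0]},{"hand": -0.2,"delta_pos": [0.1,0,0.1],"delta_rot": [0,0,0]}]' --squeeze 35

```text
clock: 29.25
tcp_pos: [0.5624, -0.0381, 0.0226]
eef_rot: [-0.081, 0.997, 0.0, 0.0]
contact_force: [-1.1, 1.4, 3.1]
width: 0.0555
```

Run:
```python
from h import *
st(); go(.5305,.012,.062,90)
```

```text
t 29.25 p [ 0.5624 -0.0381  0.0226] A 99.3 q6 -115 F [-1.1  1.4  3.1] w 0.0555 tilt [ 0.  0. -1.]
tgt (0.5305, 0.012, 0.062, 90) dpos [2.34, 5.46, -3.94] drot [0.0, 0.0, 0.163]
```

>>> play_rows --steps '[{"hand": -0.2,"delta_pos": [0,0,-1],"delta_rot": [0,0,0]},{"hand": -0.2,"delta_pos": [0,0,-2.5],"delta_rot": [0,0,0]},{"hand": -0.2,"delta_pos": [0,0,-4],"delta_rot": [0,0,0]},{"hand": -0.2,"delta_pos": [0.5,1,-4],"delta_rot": [0,0,0.03]},{"hand": -0.2,"delta_pos": [1,2.3,-4],"delta_rot": [0,0,0.08]},{"hand": -0.2,"delta_pos": [1.5,3.6,-4],"delta_rot": [0,0,0.13]},{"hand": -0.2,"delta_pos": [2,4.8,-4],"delta_rot": [0,0,0.163]},{"hand": -0.2,"delta_pos": [2.3,5.4,-4],"delta_rot": [0,0,0.163]},{"hand": -0.2,"delta_pos": [2.3,5.4,-4],"delta_rot": [0,0,0.163]},{"hand": -0.2,"delta_pos": [2.3,5.4,-3],"delta_rot": [0,0,0.163]},{"hand": -0.2,"delta_pos": [2.3,5.4,-1.5],"delta_rot": [0,0,0.163]},{"hand": -0.2,"delta_pos": [2.3,5.4,-0.5],"delta_rot": [0,0,0.163]}]'

```text
clock: 30.25
tcp_pos: [0.531, 0.0108, 0.0259]
eef_rot: [-0.0, 1.0, -0.0, -0.0]
contact_force: [-0.9, -0.2, -3.3]
width: 0.0551
```

Run:
```python
from h import *
st(); go(.5305,.012,.0226,90); save(cam("scene"),"s17")
```

```text
t 30.25 p [0.531  0.0108 0.0259] A 90.0 q6 -102 F [-0.9 -0.2 -3.3] w 0.0551 tilt [-0. -0. -1.]
tgt (0.5305, 0.012, 0.0226, 90) dpos [0.05, 0.12, 0.33] drot [-0.0, -0.0, 0.0]
```

>>> play_rows --steps '[{"hand": -0.2,"delta_pos": [0,0,0.15],"delta_rot": [0,0,0]},{"hand": -0.2,"delta_pos": [0,0,0.3],"delta_rot": [0,0,0]},{"hand": -0.2,"delta_pos": [0,0,0.4],"delta_rot": [0,0,0]},{"hand": -0.2,"delta_pos": [0,0,0.4],"delta_rot": [0,0,0]}]'

```text
clock: 30.63
tcp_pos: [0.5311, 0.0113, 0.0235]
eef_rot: [-0.0, 1.0, -0.0, 0.0]
contact_force: [-0.7, -0.3, -2.0]
width: 0.0553
```

>>> play_rows --steps '[{"hand": -0.2,"delta_pos": [0,0,0.1],"delta_rot": [0,0,0]},{"hand": -0.2,"delta_pos": [0,0,0.15],"delta_rot": [0,0,0]},{"hand": -0.2,"delta_pos": [0,0,0.15],"delta_rot": [0,0,0]}]'

```text
clock: 30.88
tcp_pos: [0.5312, 0.0114, 0.0226]
eef_rot: [-0.0, 1.0, -0.0, 0.001]
contact_force: [-1.7, 0.1, 3.5]
width: 0.0551
```

Contact. Releasing and rising.

>>> play_rows --steps '[{"hand": 0.5,"delta_pos": [0,0,0],"delta_rot": [0,0,0]},{"hand": 0.9,"delta_pos": [0,0,0],"delta_rot": [0,0,0]},{"hand": 0.9,"delta_pos": [0,0,0],"delta_rot": [0,0,0]},{"hand": 0.9,"delta_pos": [0,0,0],"delta_rot": [0,0,0]},{"hand": 0.9,"delta_pos": [0,0,-2],"delta_rot": [0,0,0]},{"hand": 0.9,"delta_pos": [0,0,-5],"delta_rot": [0,0,0]},{"hand": 0.9,"delta_pos": [0,0,-8],"delta_rot": [0,0,0]},{"hand": 0.9,"delta_pos": [0,0,-12],"delta_rot": [0,0,0]},{"hand": 0.9,"delta_pos": [0,0,-15],"delta_rot": [0,0,0]},{"hand": 0.9,"delta_pos": [0,0,-15],"delta_rot": [0,0,0]}]'

```text
clock: 31.72
tcp_pos: [0.5331, 0.0112, 0.1776]
eef_rot: [-0.0, 1.0, -0.001, 0.005]
contact_force: [0.6, -0.7, -0.5]
width: 0.0838
```

```bash
cat >> h.py <<'E'
def rect(c,ctr,z,sc=.0002,n=400):
    I,J=np.mgrid[0:n,0:n]
    X=np.stack([ctr[0]+(I-n/2)*sc,ctr[1]+(J-n/2)*sc,np.full(I.shape,z)],-1)@c["R"].T+c["t"]
    M=(X[...,:2]/X[...,2:]*c["fl"]+[c["cx"],c["cy"]]).astype(np.float32)
    return cv2.remap(c["f"],M[...,0],M[...,1],cv2.INTER_CUBIC)
E
python3 - <<'E'
from h import *
st(); c=cam("wrist"); save(c,"w18")
cv2.imwrite("pics/r18.png",np.hstack([rect(c,(.531,.011),.057),rect(c,(.531,.136),.057)]))
go(.4403,.3706,.15,77.7)
E
```

```text
t 31.72 p [0.5331 0.0112 0.1776] A 90.0 q6 -102 F [ 0.6 -0.7 -0.5] w 0.0838 tilt [ 0.01  -0.002 -1.   ]
tgt (0.4403, 0.3706, 0.15, 77.7) dpos [9.17, 35.94, 2.35] drot [-0.001, 0.006, 0.215]
```

View pics/w18.png

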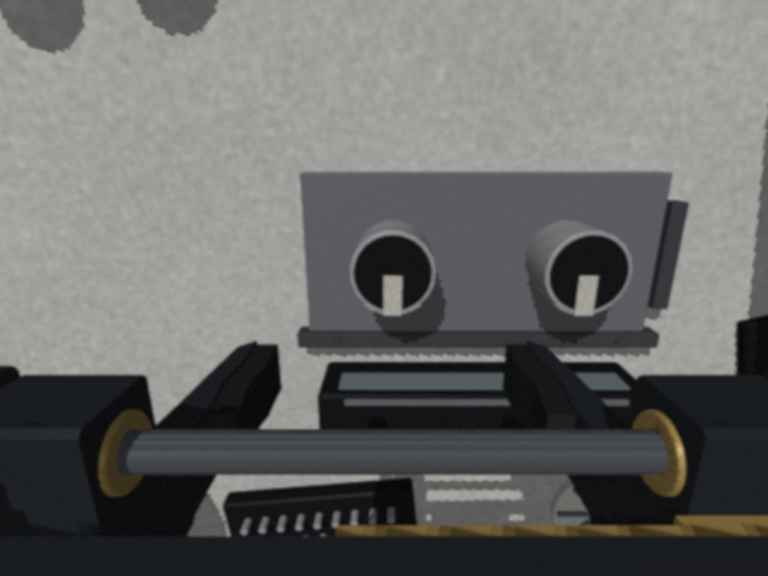

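View pics/r18.png

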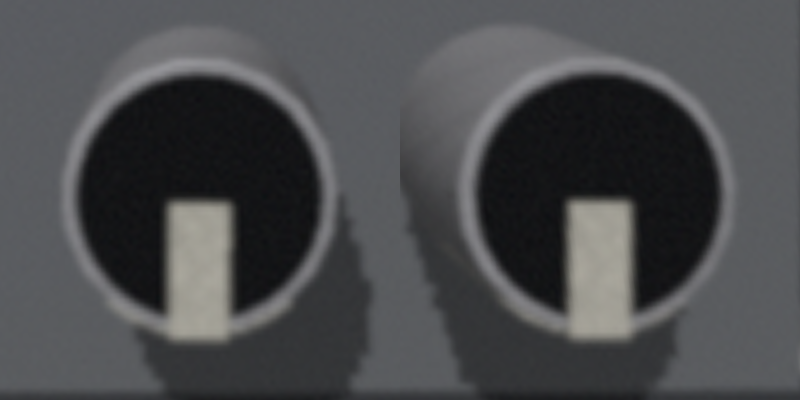

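Both labels are square and the plate is home. Going back to the scanner.

>>> play_rows --steps '[{"hand": 0.9,"delta_pos": [1,3,0],"delta_rot": [0,0,0.05]},{"hand": 0.9,"delta_pos": [2,7,0],"delta_rot": [0,0,0.1]},{"hand": 0.9,"delta_pos": [3,11,0],"delta_rot": [0,0,0.2]},{"hand": 0.9,"delta_pos": [4,15,0],"delta_rot": [0,0,0.215]},{"hand": 0.5,"delta_pos": [5,19,0],"delta_rot": [0,0,0.215]},{"hand": 0.5,"delta_pos": [6,23,0.5],"delta_rot": [0,0,0.215]},{"hand": 0.5,"delta_pos": [7,27,1],"delta_rot": [0,0,0.215]},{"hand": 0.5,"delta_pos": [8,31,1.5],"delta_rot": [0,0,0.215]},{"hand": 0.5,"delta_pos": [8.8,34.5,2],"delta_rot": [0,0,0.215]},{"hand": 0.5,"delta_pos": [9.2,36,2.3],"delta_rot": [0,0,0.215]},{"hand": 0.5,"delta_pos": [9.2,36,2.3],"delta_rot": [0,0,0.215]},{"hand": 0.5,"delta_pos": [9.2,36,2.3],"delta_rot": [0,0,0.215]}]'

```text
clock: 32.77
tcp_pos: [0.4381, 0.3714, 0.1472]
eef_rot: [0.106, 0.994, -0.001, -0.001]
contact_force: [-0.1, -0.5, -0.1]
width: 0.066
```

Run:
```python
from h import *
st(); c=cam("wrist"); save(c,"w19"); go(.441,.3718,.05,77.5); go(.441,.3718,.007,77.5)
im=rect(c,(.441,.372),.031,.0004,500); cv2.imwrite("pics/r19.png",np.clip(im*2.,0,255))
```

```text
t 32.77 p [0.4381 0.3714 0.1472] A 77.8 q6 -49 F [-0.1 -0.5 -0.1] w 0.066 tilt [-0.002 -0.002 -1.   ]
tgt (0.441, 0.3718, 0.05, 77.5) dpos [-0.22, 0.17, 9.77] drot [-0.002, -0.001, 0.004]
tgt (0.441, 0.3718, 0.007, 77.5) dpos [-0.23, 0.18, 14.07] drot [-0.002, -0.001, 0.004][ WARN:0@2.012] global loadsave.cpp:1063 imwrite_ Unsupported depth image for selected encoder is fallbacked to CV_8U.
```

View pics/r19.png

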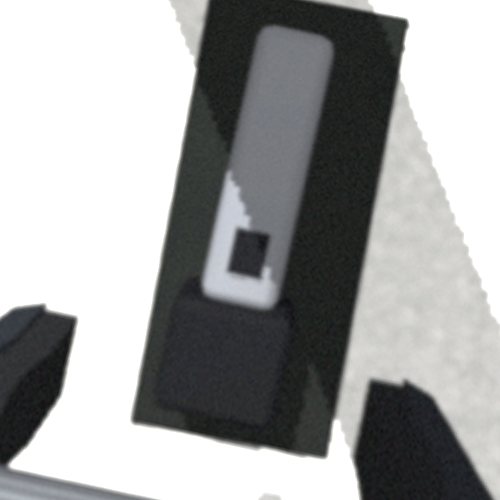

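>>> play_rows --steps '[{"hand": 0.5,"delta_pos": [-0.2,0.1,3],"delta_rot": [0,0,0.004]},{"hand": 0.5,"delta_pos": [-0.2,0.1,6],"delta_rot": [0,0,0.004]},{"hand": 0.5,"delta_pos": [-0.2,0.1,9],"delta_rot": [0,0,0.004]},{"hand": 0.5,"delta_pos": [-0.2,0.1,11],"delta_rot": [0,0,0.004]},{"hand": 0.5,"delta_pos": [-0.2,0.1,12.5],"delta_rot": [0,0,0.004]},{"hand": 0.5,"delta_pos": [-0.2,0.1,13.4],"delta_rot": [0,0,0.004]},{"hand": 0.5,"delta_pos": [-0.2,0.1,13.8],"delta_rot": [0,0,0.004]},{"hand": 0.5,"delta_pos": [-0.2,0.1,13.8],"delta_rot": [0,0,0.004]},{"hand": 0.5,"delta_pos": [-0.2,0.1,13.8],"delta_rot": [0,0,0.004]}]'

```text
clock: 33.57
tcp_pos: [0.4416, 0.3718, 0.0115]
eef_rot: [0.109, 0.994, 0.0, 0.0]
contact_force: [0.3, -0.1, -0.2]
width: 0.0657
```

Run:
```python
from h import *
st(); go(.441,.3718,.007,77.7)
```

```text
t 33.57 p [0.4416 0.3718 0.0115] A 77.4 q6 -49 F [ 0.3 -0.1 -0.2] w 0.0657 tilt [ 0.001  0.001 -1.   ]
tgt (0.441, 0.3718, 0.007, 77.7) dpos [0.06, -0.01, 0.45] drot [0.001, 0.001, -0.005]
```

>>> play_rows --steps '[{"hand": 0.3,"delta_pos": [0.05,0,0.3],"delta_rot": [0,0,0]},{"hand": 0,"delta_pos": [0.05,0,0.4],"delta_rot": [0,0,0]},{"hand": -0.2,"delta_pos": [0.05,0,0.4],"delta_rot": [0,0,0]},{"hand": -0.3,"delta_pos": [0.05,0,0.4],"delta_rot": [0,0,0]},{"hand": -0.6,"delta_pos": [0.05,0,0.4],"delta_rot": [0,0,0]},{"hand": -0.8,"delta_pos": [0.05,0,0.4],"delta_rot": [0,0,0]},{"hand": -0.8,"delta_pos": [0.05,0,0.4],"delta_rot": [0,0,0]},{"hand": -0.8,"delta_pos": [0.05,0,0.4],"delta_rot": [0,0,0]},{"hand": -0.8,"delta_pos": [0.05,0,0.4],"delta_rot": [0,0,0]}]' --squeeze 45

```text
clock: 34.32
tcp_pos: [0.4406, 0.3722, 0.007]
eef_rot: [0.109, 0.994, 0.0, 0.0]
contact_force: [-0.2, 0.2, 2.0]
width: 0.0315
```

Run:
```python
from h import *
st()
```

```text
t 34.32 p [0.4406 0.3722 0.007 ] A 77.5 q6 -49 F [-0.2  0.2  2. ] w 0.0315 tilt [ 0.  0. -1.]
```

>>> play_rows --steps '[{"hand": -0.8,"delta_pos": [0,0,-1],"delta_rot": [0,0,0]},{"hand": -0.8,"delta_pos": [0,0,-2.5],"delta_rot": [0,0,0]},{"hand": -0.8,"delta_pos": [0,0,-4.5],"delta_rot": [0,0,0]},{"hand": -0.8,"delta_pos": [0,0,-6.4],"delta_rot": [0,0,0]},{"hand": -0.8,"delta_pos": [0,0,-6.4],"delta_rot": [0,0,0]},{"hand": -0.8,"delta_pos": [0,0,-6.4],"delta_rot": [0,0,0]}]'

```text
clock: 34.82
tcp_pos: [0.4407, 0.3722, 0.0714]
eef_rot: [0.109, 0.994, 0.0, 0.001]
contact_force: [0.0, -0.9, -1.6]
width: 0.0316
```

Run:
```python
from h import *
st(); go(.4805,.3047,.0710,103.5); save(cam("wrist"),"w20"); t=cam("top"); save(t,"t20")
cv2.imwrite("pics/t20z.png",cv2.resize(t["f"][130:250,90:265],None,fx=4.5,fy=4.5,interpolation=cv2.INTER_CUBIC))
```

```text
t 34.82 p [0.4407 0.3722 0.0714] A 77.5 q6 -49 F [ 0.  -0.9 -1.6] w 0.0316 tilt [ 0.001  0.001 -1.   ]
tgt (0.4805, 0.3047, 0.071, 103.5) dpos [-5.35, -5.72, 0.04] drot [0.001, 0.001, -0.454]
```

View pics/w20.png

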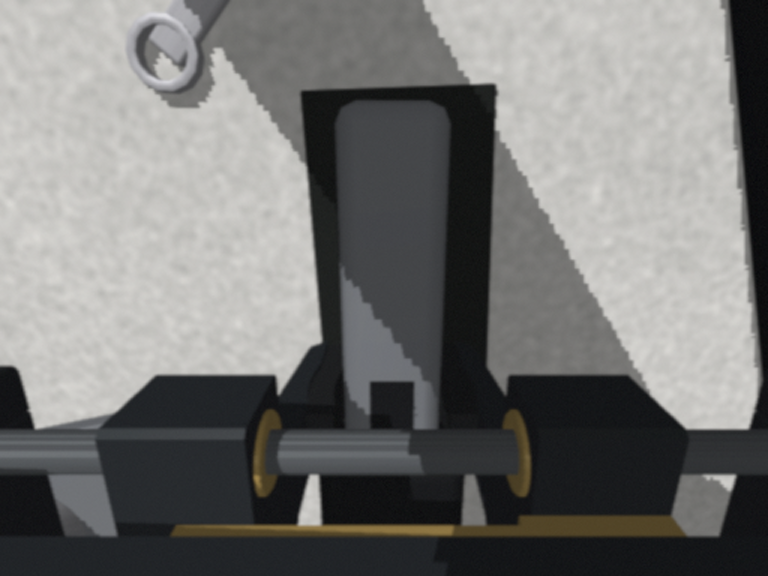

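View pics/t20z.png

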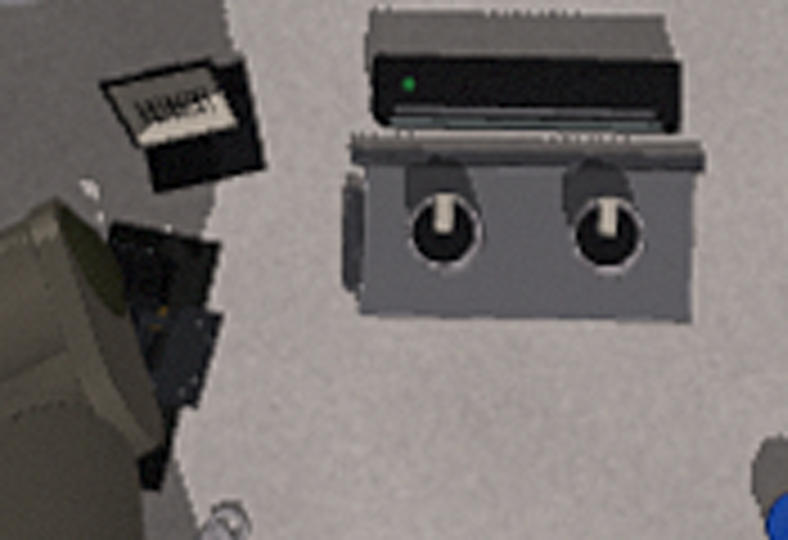

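The scanner is held, and both motors are in place on the plate. Moving to the scan pose.

>>> play_rows --steps '[{"hand": -0.8,"delta_pos": [-0.3,-0.5,0],"delta_rot": [0,0,-0.04]},{"hand": -0.8,"delta_pos": [-1,-1.2,0],"delta_rot": [0,0,-0.1]},{"hand": -0.8,"delta_pos": [-1.7,-2,0],"delta_rot": [0,0,-0.16]},{"hand": -0.8,"delta_pos": [-2.4,-2.8,0],"delta_rot": [0,0,-0.22]},{"hand": -0.8,"delta_pos": [-3.1,-3.5,0],"delta_rot": [0,0,-0.28]},{"hand": -0.8,"delta_pos": [-3.8,-4.2,0],"delta_rot": [0,0,-0.34]},{"hand": -0.8,"delta_pos": [-4.5,-4.9,0],"delta_rot": [0,0,-0.4]},{"hand": -0.8,"delta_pos": [-5.1,-5.4,0],"delta_rot": [0,0,-0.44]},{"hand": -0.8,"delta_pos": [-5.35,-5.7,0],"delta_rot": [0,0,-0.454]},{"hand": -0.8,"delta_pos": [-5.35,-5.7,0],"delta_rot": [0,0,-0.454]},{"hand": -0.8,"delta_pos": [-5.35,-5.7,0],"delta_rot": [0,0,-0.454]}]'

```text
clock: 35.83
tcp_pos: [0.4799, 0.3048, 0.0701]
eef_rot: [-0.117, 0.993, -0.0, -0.001]
contact_force: [-0.9, -0.4, -1.4]
width: 0.0316
```

Run:
```python
from h import *
st(); go(.4805,.3047,.0710,103.5); c=cam("wrist");save(c,"w21"); t=cam("top"); save(t,"t21")
cv2.imwrite("pics/t21z.png",cv2.resize(t["f"][130:250,90:265],None,fx=4.5,fy=4.5,interpolation=cv2.INTER_CUBIC))
s=ctrl.state();p=np.array(s["tcp_pos"]);R=Rn.from_quat(s["eef_rot"]).as_matrix()
for X in ((.091,.016,-.024),(.091,-.016,-.024),(.03,.016,-.024),(.03,-.016,-.024)):
    print(np.array(proj(c,p+R@np.array(X)))*1.5)
```

```text
t 35.83 p [0.4799 0.3048 0.0701] A 103.4 q6 -83 F [-0.9 -0.4 -1.4] w 0.0316 tilt [-0.001 -0.    -1.   ]
tgt (0.4805, 0.3047, 0.071, 103.5) dpos [-0.05, -0.02, -0.09] drot [-0.0, -0.001, -0.002]
[456.00328111  93.88719348]
[332.10694081  93.88475894]
[447.12176016 315.43916706]
[340.19125252 315.38465763]
```

View pics/w21.png

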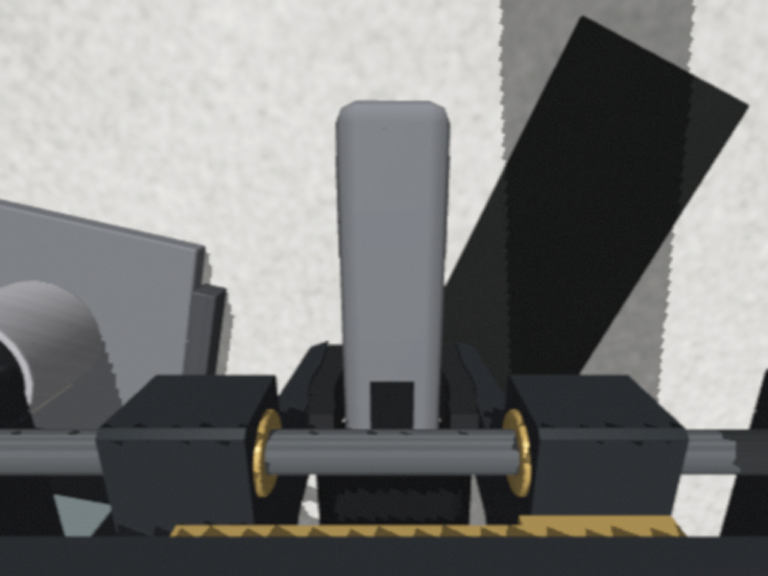

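View pics/t21z.png

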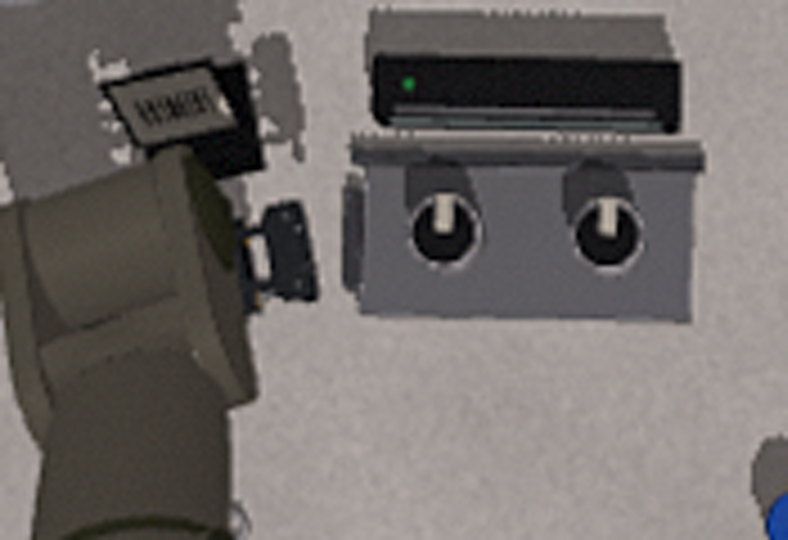

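```bash
python3 - <<'E'
from h import *
def w(c,v):
    r=cv2.cvtColor(c["f"],cv2.COLOR_BGR2GRAY).astype(float)[v]; return r
for n in ("w21",):
    c=load(n)
    for v in (80,100,130,160,190,220):
        r=cv2.cvtColor(c["f"],cv2.COLOR_BGR2GRAY).astype(float)[v-1:v+2].mean(0)
        print(n,v,r[215:310:1].astype(int)[:20],r[285:310].astype(int))
E
python3 - <<'E'
# predicted width-per-row for w21 level, top z offset .024, full width vs flat top width
import sys; sys.path.insert(0,'.')
import os; os.chdir('.')
from h import *
def table(n,tcp,A_,zt):
    c=load(n); a=np.radians(A_-90); ex=np.array([np.cos(a),np.sin(a)]); ey=np.array([-ex[1],ex[0]])
    for b in (-.08,-.06,-.045,-.03,-.02):
        L=[proj(c,[*(np.array(tcp[:2])+ex*b+ey*s*.016),zt]) for s in (1,-1)]
        print(n,b,np.round(np.array(L)*1.5,1).tolist())
table("w21",(.4799,.3048),103.4,.0701+.024)
E
```

```text
w21 80 [217 219 220 221 222 222 223 219 197 150 114 109 114 116 119 121 123 126
 128 130] [133 131 131 129 127 125 123 120 117 114 112 108 102 112 157 198 214 215
 214 214 215 218 219 221 221]
w21 100 [219 220 220 219 219 218 217 209 179 130 100 102 109 112 114 117 120 122
 124 127] [131 130 128 126 124 121 118 116 112 109 106 101  93 102 153 199 218 221
 221 222 222 222 221 221 220]
w21 130 [220 222 222 222 222 221 220 220 208 160 102  91 103 109 113 115 119 122
 123 125] [131 128 125 123 120 118 115 112 109 105 100  91  82 111 175 213 221 221
 221 221 220 220 220 221 222]
w21 160 [212 211 211 211 212 213 215 217 218 205 159 101  92 103 110 114 117 118
 121 124] [128 126 123 119 116 114 111 108 105  98  88  86 126 182 211 216 215 215
 216 216 215 215 214 215 214]
w21 190 [215 216 217 217 216 216 216 216 216 216 209 178 129 101 104 111 115 116
 118 121] [125 122 120 117 114 111 109 105  97  89  91  96  81  54  38  37  36  37
  38  36  38  38  38  38  39]
w21 220 [220 219 219 219 218 217 217 217 218 218 218 211 179 129 101 104 110 115
 117 119] [122 119 116 113 111 108 105  96  83  64  47  39  37  38  36  37  37  37
  36  36  37  37  37  37  37]
w21 -0.08 [[452.9, 138.6], [332.8, 138.5]]
w21 -0.06 [[449.9, 214.1], [335.6, 214.0]]
w21 -0.045 [[447.8, 266.2], [337.4, 266.0]]
w21 -0.03 [[445.9, 314.8], [339.2, 314.6]]
w21 -0.02 [[444.6, 345.4], [340.3, 345.2]]
```

The outline matches a level scanner. I'll correct z by +1 mm and hold for about 3 s.

>>> play_rows --steps '[{"hand": -0.8,"delta_pos": [0,0,-0.1],"delta_rot": [0,0,0]},{"hand": -0.8,"delta_pos": [0,0,-0.1],"delta_rot": [0,0,0]},{"hand": -0.8,"delta_pos": [0,0,-0.1],"delta_rot": [0,0,0]},{"hand": -0.8,"delta_pos": [0,0,-0.1],"delta_rot": [0,0,0]},{"hand": -0.8,"delta_pos": [0,0,-0.1],"delta_rot": [0,0,0]},{"hand": -0.8,"delta_pos": [0,0,-0.1],"delta_rot": [0,0,0]},{"hand": -0.8,"delta_pos": [0,0,-0.1],"delta_rot": [0,0,0]},{"hand": -0.8,"delta_pos": [0,0,-0.1],"delta_rot": [0,0,0]},{"hand": -0.8,"delta_pos": [0,0,-0.1],"delta_rot": [0,0,0]},{"hand": -0.8,"delta_pos": [0,0,-0.1],"delta_rot": [0,0,0]},{"hand": -0.8,"delta_pos": [0,0,-0.1],"delta_rot": [0,0,0]},{"hand": -0.8,"delta_pos": [0,0,-0.1],"delta_rot": [0,0,0]}]'

```text
clock: 36.93
tcp_pos: [0.4803, 0.3048, 0.0718]
eef_rot: [-0.117, 0.993, 0.0, -0.0]
contact_force: [-0.0, 0.4, -1.0]
width: 0.0316
```

>>> play_rows --steps '[{"hand": -0.8,"delta_pos": [0,0,0],"delta_rot": [0,0,0]},{"hand": -0.8,"delta_pos": [0,0,0],"delta_rot": [0,0,0]},{"hand": -0.8,"delta_pos": [0,0,0],"delta_rot": [0,0,0]},{"hand": -0.8,"delta_pos": [0,0,0],"delta_rot": [0,0,0]},{"hand": -0.8,"delta_pos": [0,0,0],"delta_rot": [0,0,0]},{"hand": -0.8,"delta_pos": [0,0,0],"delta_rot": [0,0,0]},{"hand": -0.8,"delta_pos": [0,0,0],"delta_rot": [0,0,0]},{"hand": -0.8,"delta_pos": [0,0,0],"delta_rot": [0,0,0]},{"hand": -0.8,"delta_pos": [0,0,0],"delta_rot": [0,0,0]},{"hand": -0.8,"delta_pos": [0,0,0],"delta_rot": [0,0,0]},{"hand": -0.8,"delta_pos": [0,0,0],"delta_rot": [0,0,0]},{"hand": -0.8,"delta_pos": [0,0,0],"delta_rot": [0,0,0]}]'

```text
clock: 37.93
tcp_pos: [0.4803, 0.3048, 0.0718]
eef_rot: [-0.117, 0.993, -0.0, -0.0]
contact_force: [-0.9, 0.1, -1.3]
width: 0.0316
```

>>> play_rows --steps '[{"hand": -0.8,"delta_pos": [0,0,0],"delta_rot": [0,0,0]},{"hand": -0.8,"delta_pos": [0,0,0],"delta_rot": [0,0,0]},{"hand": -0.8,"delta_pos": [0,0,0],"delta_rot": [0,0,0]},{"hand": -0.8,"delta_pos": [0,0,0],"delta_rot": [0,0,0]},{"hand": -0.8,"delta_pos": [0,0,0],"delta_rot": [0,0,0]},{"hand": -0.8,"delta_pos": [0,0,0],"delta_rot": [0,0,0]},{"hand": -0.8,"delta_pos": [0,0,0],"delta_rot": [0,0,0]},{"hand": -0.8,"delta_pos": [0,0,0],"delta_rot": [0,0,0]},{"hand": -0.8,"delta_pos": [0,0,0],"delta_rot": [0,0,0]},{"hand": -0.8,"delta_pos": [0,0,0],"delta_rot": [0,0,0]}]'

```text
clock: 38.77
tcp_pos: [0.4804, 0.3048, 0.0718]
eef_rot: [-0.117, 0.993, 0.0, 0.0]
contact_force: [-0.7, 0.1, -1.0]
width: 0.0314
```

Run:
```python
from h import *
st(); c=cam("wrist");save(c,"w22"); c=cam("scene"); save(c,"s22"); print(np.abs(load("w22")["f"].astype(int)-load("w21")["f"]).mean())
cv2.imwrite("pics/s22z.png",cv2.resize(c["f"][140:295,220:450],None,fx=3.4,fy=3.4,interpolation=cv2.INTER_CUBIC))
go(.4405,.3722,.05,77.5)
```

```text
t 38.77 p [0.4804 0.3048 0.0718] A 103.5 q6 -83 F [-0.7  0.1 -1. ] w 0.0314 tilt [ 0.  0. -1.]
2.534883287217882
tgt (0.4405, 0.3722, 0.05, 77.5) dpos [2.3, 7.48, 2.18] drot [0.0, -0.0, 0.453]
```

View pics/w22.png

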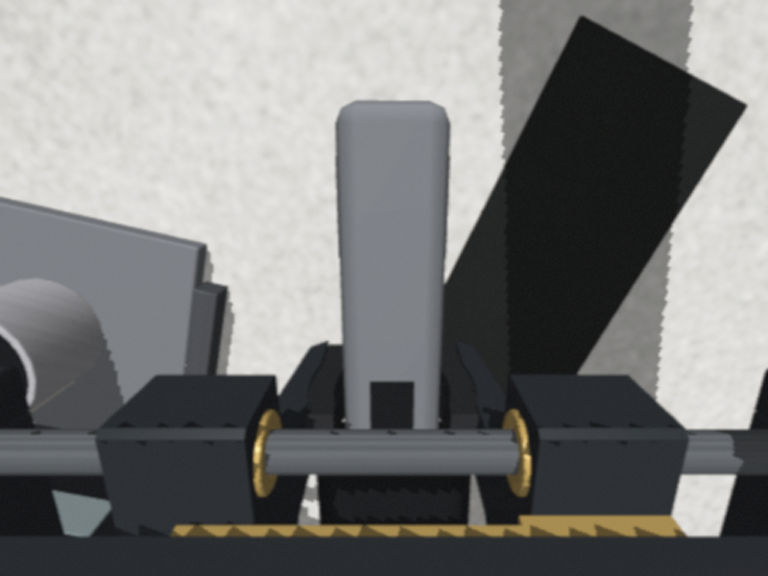

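View pics/s22z.png

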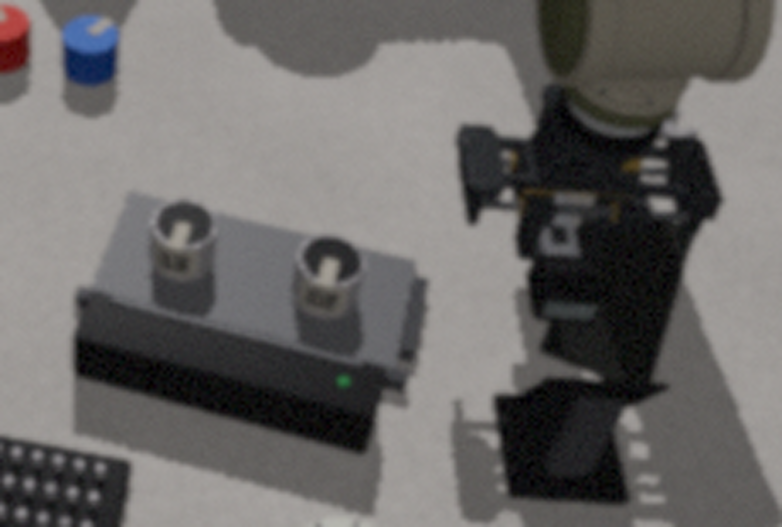

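Run:
```python
from h import *
c=load("s22"); n=np.array([.4804+.069*.9724,.3048+.069*.2334,.0718+.014]); u,v=proj(c,n); print(n,(u-220)*3.4,(v-140)*3.4)
u,v=proj(c,n+[.0,.0,.01]);print((u-220)*3.4,(v-140)*3.4)
```

```text
[0.5474956 0.3209046 0.0858   ] 569.4488147656243 307.30900642258655
573.1068143386317 299.40360195779124
```

The window shows at (570,310) against a predicted (569,307), so the aim is right and the hold was steady. Laying the scanner back.

>>> play_rows --steps '[{"hand": -0.8,"delta_pos": [0.3,0.8,0],"delta_rot": [0,0,0.05]},{"hand": -0.8,"delta_pos": [0.6,1.8,0],"delta_rot": [0,0,0.11]},{"hand": -0.8,"delta_pos": [0.9,2.8,0],"delta_rot": [0,0,0.17]},{"hand": -0.8,"delta_pos": [1.2,3.8,0],"delta_rot": [0,0,0.23]},{"hand": -0.8,"delta_pos": [1.5,4.8,0],"delta_rot": [0,0,0.29]},{"hand": -0.8,"delta_pos": [1.8,5.8,0.3],"delta_rot": [0,0,0.35]},{"hand": -0.8,"delta_pos": [2.1,6.7,0.7],"delta_rot": [0,0,0.41]},{"hand": -0.8,"delta_pos": [2.3,7.3,1.2],"delta_rot": [0,0,0.453]},{"hand": -0.8,"delta_pos": [2.3,7.5,2],"delta_rot": [0,0,0.453]},{"hand": -0.8,"delta_pos": [2.3,7.5,3],"delta_rot": [0,0,0.453]},{"hand": -0.8,"delta_pos": [2.3,7.5,4],"delta_rot": [0,0,0.453]},{"hand": -0.8,"delta_pos": [2.3,7.5,4],"delta_rot": [0,0,0.453]}]'

```text
clock: 39.87
tcp_pos: [0.4398, 0.3715, 0.0294]
eef_rot: [0.108, 0.994, -0.001, -0.002]
contact_force: [-0.7, -0.2, -0.6]
width: 0.0317
```

Run:
```python
from h import *
st(); go(.4405,.3722,.0075,77.5); save(cam("wrist"),"w23")
```

```text
t 39.87 p [0.4398 0.3715 0.0294] A 77.5 q6 -49 F [-0.7 -0.2 -0.6] w 0.0317 tilt [-0.003 -0.002 -1.   ]
tgt (0.4405, 0.3722, 0.0075, 77.5) dpos [-0.06, 0.09, 2.19] drot [-0.003, -0.003, 0.001]
```

View pics/w23.png

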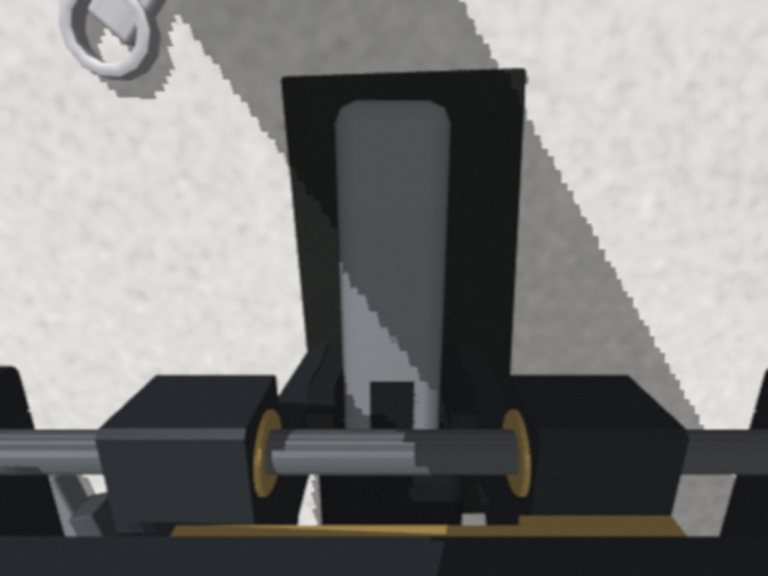

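The scanner is over the mat and still held. Lowering.

>>> play_rows --steps '[{"hand": -0.8,"delta_pos": [-0.1,0.1,0.8],"delta_rot": [0,0,0]},{"hand": -0.8,"delta_pos": [-0.1,0.1,1.5],"delta_rot": [0,0,0]},{"hand": -0.8,"delta_pos": [-0.1,0.1,1.9],"delta_rot": [0,0,0]},{"hand": -0.8,"delta_pos": [-0.1,0.1,2.1],"delta_rot": [0,0,0]},{"hand": -0.8,"delta_pos": [-0.1,0.1,2.2],"delta_rot": [0,0,0]},{"hand": -0.8,"delta_pos": [-0.1,0.1,2.2],"delta_rot": [0,0,0]},{"hand": -0.8,"delta_pos": [-0.1,0.1,2.2],"delta_rot": [0,0,0]}]'

```text
clock: 40.5
tcp_pos: [0.4418, 0.3733, 0.0099]
eef_rot: [0.109, 0.994, 0.0, 0.0]
contact_force: [0.0, -0.1, -2.0]
width: 0.0315
```

>>> play_rows --steps '[{"hand": -0.8,"delta_pos": [0,0,0.1],"delta_rot": [0,0,0]},{"hand": -0.8,"delta_pos": [0,0,0.2],"delta_rot": [0,0,0]},{"hand": -0.8,"delta_pos": [0,0,0.3],"delta_rot": [0,0,0]},{"hand": -0.8,"delta_pos": [0,0,0.3],"delta_rot": [0,0,0]},{"hand": -0.8,"delta_pos": [0,0,0.3],"delta_rot": [0,0,0]}]'

```text
clock: 40.92
tcp_pos: [0.4418, 0.3732, 0.007]
eef_rot: [0.109, 0.994, 0.0, 0.0]
contact_force: [-0.1, -1.1, 1.3]
width: 0.032
```

Contact on the mat. Releasing and withdrawing.

>>> play_rows --steps '[{"hand": -0.4,"delta_pos": [0,0,0],"delta_rot": [0,0,0]},{"hand": 0,"delta_pos": [0,0,0],"delta_rot": [0,0,0]},{"hand": 0.5,"delta_pos": [0,0,0],"delta_rot": [0,0,0]},{"hand": 0.5,"delta_pos": [0,0,0],"delta_rot": [0,0,0]},{"hand": 0.5,"delta_pos": [0,0,0],"delta_rot": [0,0,0]},{"hand": 0.5,"delta_pos": [0,0,-2],"delta_rot": [0,0,0]},{"hand": 0.5,"delta_pos": [0,0,-6],"delta_rot": [0,0,0]},{"hand": 0.5,"delta_pos": [0,0,-10],"delta_rot": [0,0,0]},{"hand": 0.5,"delta_pos": [0,0,-14],"delta_rot": [0,0,0]},{"hand": 0.5,"delta_pos": [0,0,-18],"delta_rot": [0,0,0]},{"hand": 0.5,"delta_pos": [2,0,-20],"delta_rot": [0,0,0]},{"hand": 0.5,"delta_pos": [2,0,-20],"delta_rot": [0,0,0]}]'

```text
clock: 41.92
tcp_pos: [0.4215, 0.3788, 0.2118]
eef_rot: [0.108, 0.994, 0.003, 0.003]
contact_force: [-0.1, 0.4, -0.1]
width: 0.0659
```

>>> play_rows --steps '[{"hand": 0.5,"delta_pos": [0,0,0],"delta_rot": [0,0,0]},{"hand": 0.5,"delta_pos": [0,0,0],"delta_rot": [0,0,0]},{"hand": 0.5,"delta_pos": [0,0,0],"delta_rot": [0,0,0]}]'

```text
clock: 42.17
tcp_pos: [0.4222, 0.3771, 0.2049]
eef_rot: [0.109, 0.994, -0.001, -0.001]
contact_force: [0.1, -1.4, -0.0]
width: 0.066
```

Run:
```python
from h import *
st(); save(cam("wrist"),"w24"); save(cam("top"),"t24"); t=load("t24")
cv2.imwrite("pics/t24z.png",cv2.resize(t["f"][130:250,90:265],None,fx=4.5,fy=4.5,interpolation=cv2.INTER_CUBIC))
```

```text
t 42.17 p [0.4222 0.3771 0.2049] A 77.5 q6 -48 F [ 0.1 -1.4 -0. ] w 0.066 tilt [-0.003 -0.002 -1.   ]
```

View pics/w24.png

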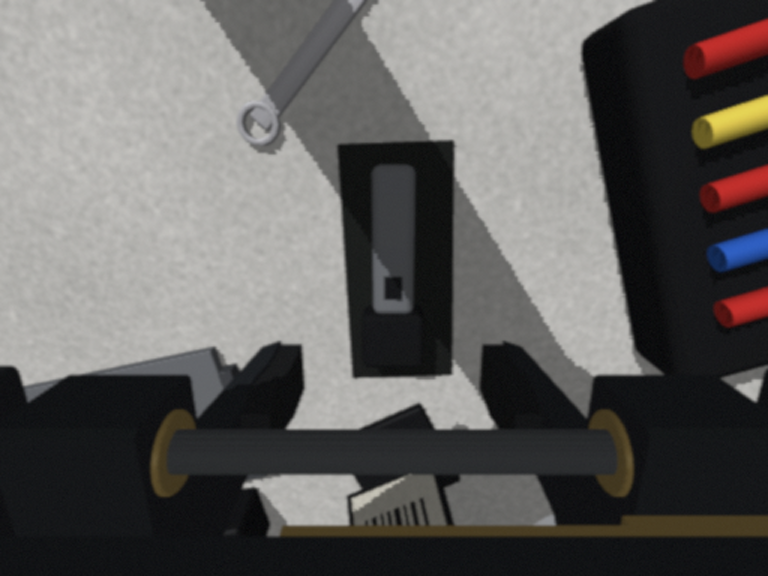

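View pics/t24.png

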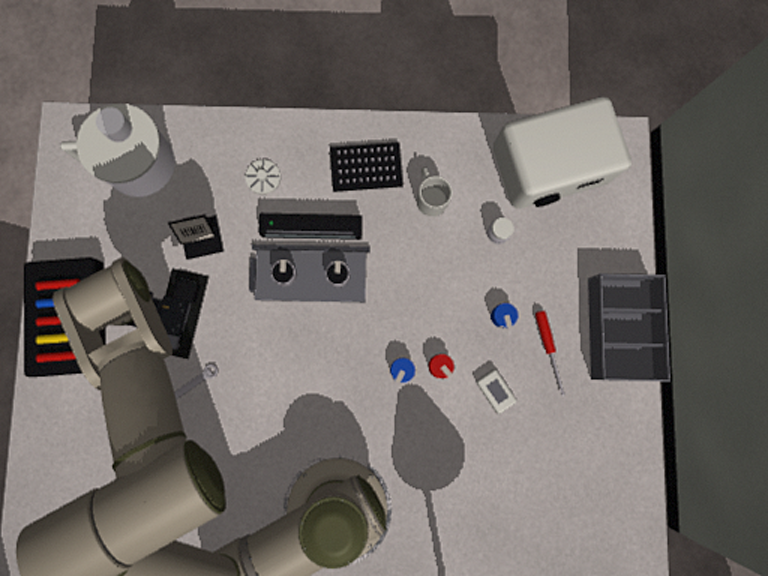

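View pics/t24z.png

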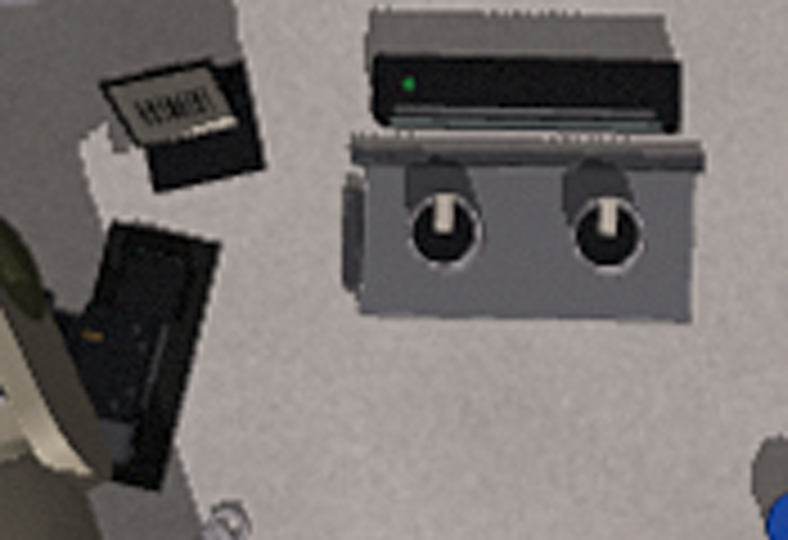

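All the checks look good: the plate is home, both strips at (444,215) and (607,215) point to the reader, the scanner lies flat on its mat, and the bystanders haven't moved. Handing in.

Run:
```python
from h import *
print(ctrl.job_done()); st()
```

```text
the job is handed in; nothing more can be done
None
the job is handed in; nothing more can be done
```

The job is done and handed in at about 42 s of the 184 s allowed; `job_done` reports no verdict.

- **Plate:** I pushed it against the back stop, then the end stop, then the back stop again. It stopped firmly at the same place each time, and the last images show it tight to both stops.
- **Motors:** Only two were there. Both stand fully on the plate, and their labels measured within about 1° of square to the reader.
- **Knocked motor:** can1 was knocked to the plate's edge and turned about 9° while I held the scanner the first time, before any scan. I laid the scanner back on its mat, regrasped and re-placed can1, checked it, and then picked the scanner up again.
- **Scan:** I held it level at card height, about 7.5 cm from the middle of the card and in line with the stand. It was steady for about 2.8 s, then went back flat on the mat where it had lain.
- **Last checks:** The final images show nothing else on the bench moved, the look-alikes included. The scanner window appeared about 3 pixels (3.4× enlarged view), roughly 4 mm, lower than I predicted, and top and wrist camera positions differed by about 3 mm. I left both as they were.

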